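Open the weight box at the empty cup and fill it from the scoop

TASK

Slide the clear lid of the sloping wooden box by its black grip until the lid's window stands squarely over the empty cup. Then pick up the small scoop by its knob and tip its three brass balls through the window into that cup. Finally stand the emptied scoop upright on the bench again, leaving the lid where you set it and the spool and the jar where they are.

Things in the scene. Friction and masses are not known exactly. Their poses are not given: they have to be found in the camera images.
- box: Fixed plywood box, 188 mm long (its y), 122 mm deep (its x, -60 to +62 mm). Origin: middle of its underside; its x points roughly towards the robot, z up. Its top slopes 30 degrees and faces away from the robot: height 31 mm at the far edge, 66 mm at x = 0, 102 mm at the near edge. Three open wells under the lid are centred at x = +22 mm and y = -23, +23, +69 mm; the bay at y = -69 mm is solid.
- rod (a point): Point on the axis of a fixed steel spool rod, 10 mm thick, that runs along the box's y above the low part of the lid, 156 mm above the bench, from 158 mm to -y to 157 mm to +y of this point; one 12 mm post (foot 52 mm wide) 148 mm to -y. It blocks a vertical gripper over the grip; a tool tilted about 30 degrees, square to the slope, hand leaning away from the robot, passes beside it.
- lid (a joint): How far the clear lid has slid, in m, 0 to 0.150, growing along the box's +y. At 0 the window stands over the solid bay; at 0.046, 0.092 and 0.138 it is centred over the three wells in turn. Starts between 0 and 0.026. Friction holds it where it is left (about 2 N to slide it).
- lid_window (a point): Centre of the lid's window, an opening with a black rim, 50 mm up the slope by 40 mm along y, halfway through the 4 mm clear plate. Axes: x up the slope (towards the robot), y along the slide, z square out of the slope. The plate is 136 mm up the slope and reaches 26 mm to the -y side and 161 mm to the +y side of this point.
- lid_grip (a point): Point at which to hold the lid's black grip, a block 16 mm wide along the slide, 22 mm along the slope, standing 34 mm square out of the lid plate. The point is on its middle line, 25 mm out from the plate, 9 mm under its top. Axes like the window's. It lies 70 mm down the slope and 46 mm to +y from the window's centre.
- empty_cup: The empty white cup, open-topped, 52 mm (x) by 40 mm (y) by 30 mm high, walls 2 mm, floor rising from 2 to 12 mm along its x, fixed in one of the three wells (which one varies), its underside 30 mm above the bench. Origin: middle of its underside; axes like the box's, z up.
- full_cup1: Like the empty cup, in another well, filled with brass balls that are fixed in it.
- full_cup2: Like the empty cup, in another well, filled with small dark steel barrels that are fixed in it.
- scoop: Loose aluminium scoop standing on the bench, about 90 g. Origin on its underside; x points to the nose, z up. Channel x = -35 to +45 mm, 20 mm wide inside, 26 outside, walls up to 26 mm high. The floor rises from 3 mm at the back to 16 mm at the open nose (9 degrees), so balls stay in while it is level and roll out when it is tipped nose down by more. Knob at the tail.
- scoop_knob (a point): Grasp point on the scoop's upright black knob (14 mm along x, 26 mm across, 62 mm tall, centred at the scoop's x = -45 mm): on its middle line, 46 mm above the scoop's underside. Axes like the scoop's.
- scoop_nose (a point): Middle of the scoop's floor edge at the open nose, 16 mm above the underside, 90 mm ahead of the knob. Axes like the scoop's.
- ball1_center (a point): Centre of a loose brass ball, 16 mm in diameter, 18 g; starts in the scoop, rearmost.
- ball2_center (a point): Centre of the second such ball, in the middle.
- ball3_center (a point): Centre of the third such ball, foremost.
- spool: Bystander: loose wooden thread spool, 34 mm wide, 42 mm tall, upright. Origin: middle of its underside.
- jar: Bystander: loose glass jar with a black cap, 44 mm wide, 55 mm tall. Origin: middle of its underside.
There are look-alikes about, which are no part of the job. Of the things that look like the scoop, the middle-sized one is meant.

How it is judged:
By the outcome, as a careful person would: the job done as asked, in the order asked, and still so for the second after the job is handed in, with the robot touching nothing.
It also fails if it takes over 72 s, if anything falls off the work surface, if the arm or the gripper's body presses on something with over 40 N, if the wrist force passes 120 N, or if a joint passes its speed limit or range.

ROBOT

A 6-joint arm with a two-finger parallel gripper is mounted at the origin on the work surface. World frame = base frame: x ahead of the robot, y to its left, z up, the work surface at z = 0. Lengths are in mm, angles in degrees, forces in N, time in s.
With the tool pointing down it reaches from about 375 to 925 mm from the base axis. Payload 5.7 kg.
Tool frame: the origin (TCP) lies midway between the tips of the shut fingers; the grasp point (between the pads) lies tcp_to_grasp behind it (tcp_to_grasp is the distance from the TCP to the grasp point, in mm); z points along the fingers, y is the direction in which the jaws open and shut (so a half turn about z gives the same grasp; the last joint's range is limited). The gripper opens to 85 mm and grips with 20 to 120 N. Pads are 22 mm wide; open, the fingers measure 114 mm over their backs; the gripper's body (76 mm by 85 mm) begins 54 mm behind the grasp point. The pads swing forward as they close: fully open they stand 13 mm farther back than shut.
Start: joints at [-74.376, 20.558, 86.54, -0, 72.909, -6.595], TCP at [226.874, -555.42, 231.267] pointing down, gripper open.
Joint ranges: [-170.27, 170.27], [-57.76, 135], [12.27, 136.19], [-55.21, 235.2], [11.17, 155.16], [-170.74, 170.74]. Speed limits (degrees/s): [136.94, 136.94, 180, 180, 180, 180].

INTERFACE

Orientations are given as a 3x3 rotation matrix whose columns are the frame's x, y, z axes.
In Python, from rig import * gives the robot as it stands. The module is installed in compiled form; this text tells all that it offers.
- The arm moves only by the tool servo_tool, never from a script. Its argument "deltas" is a list of rows, each a list of 2 entries, a list of its own where there are three numbers: the shift along the tool's x, y, z in mm, then the turn, a rotation vector about the tool's x, y, z in degrees. A call has 1 to 20 rows; each row is the pose to reach, as a shift and turn from the pose commanded when the call began, along the tool's axes at that moment; what a row does not reach only later rows make up. A row lasts 1/12 s, in which the tool goes at most 41.7 mm and 7.16 degrees, less where a joint would pass 70% of its speed; a pose out of reach is approached as far as the arm can. A call with a gripper value outside its range is refused whole. "fingers" is the closure, from -1 (fully open) to 1 (shut), set as the call begins (left out, the last holds). The fingers move at their own pace and stop on an object; "force" is the grip in N (left out, the last holds). Time passes only in rows, so rows that repeat a pose let the fingers close. It gives the time, the measured TCP pose, the force and the opening at its end, in the units of the state.
- sense(): the state, without advancing time (a new reading comes with each control period).
- snapshot(name): name is "scene" or "top" or "wrist"; returns (picture, depth): 480x640x3 uint8, blue, green, red; 480x640 float32, mm along the optical axis (not along the pixel's ray), 0 where there is no reading.
- calibration(name): a dict with "vertical_fov" (degrees; the focal length in pixels is half the picture's height over the tangent of half this angle, whatever the lens; pixels are square), "cx", "cy" (the principal point, pixels), "distortion" ([k1, k2, p1, p2, k3] as OpenCV has them; the pictures are not rectified), "pose" (4x4, takes a point from camera to world coordinates). Camera axes: x right, y down, z forward; pixel columns grow to the right and rows downward; lengths in mm; the calibration is good to about 2 mm. A picture is of the moment at which its call begins: read the wrist's pose just before it. calibration takes no time and is no camera call; for the wrist camera it gives the pose at the moment of the call.
- sign_off(): hands the job in, once; it reports no verdict.
Trained networks look in the newest picture that a camera, given by its name, has taken for a name from the list of things; names that differ only in an ending like _2 or _b are one class to them, and where a whole thing is asked for, a point or a joint stands for the part that bears it (a point fixed in the world has none). Each returns a list of dicts, best first, with "score" (0 to 1); they miss things now and then, are a little off and sometimes report something else, mostly with a low value. They report only what shows in the picture. A call takes as long as a camera call. They do not tell look-alikes from the thing itself.
- spot_in(thing, camera): "rect" ([centre column, centre row, width, height] in pixels, round what is visible of it).
- regions_of(thing, camera): "mask" (480x640 bool, what is visible of it) and "rect" ([centre column, centre row, width, height] in pixels, round what is visible of it).
The state is a dict: "time_s": time; "joint_pos": joint angles; "dq": joint speeds; "joint_torque": joint torques, N m; "eef_pos": TCP position; "tcp_rot": TCP orientation; "ft_force": force on the tool from outside, world axes, zero at the start; "ft_torque": the same for the moment, N m; "finger_gap": finger opening in mm.
Only numpy, scipy, OpenCV 4.12 (cv2) and the standard library are available. Lean on these libraries where they do the work, as an engineer would, in place of code of your own. Each camera call takes 0.05 s, during which the arm holds its last target. There are 200 camera calls.

## Working session

There is one attempt and no reset: what is moved stays moved. The work goes in short steps, Python scripts to look and compute and a tool call to move; the robot and the scene stay as the last step left them, time stands still between calls to the robot, and variables do not carry over. Pictures are saved under pics/ and viewed, about 8 in all and at most 12, crops included, and the job is handed in when it is done.

Besides the shell and the picture viewer there is one more tool, called after ">>>" as name(argument=value, ...) on one line, values as JSON. servo_tool: Moves the arm, as the interface text tells. Its arguments: {"type":"object","properties":{"deltas":{"type":"array"},"fingers":{"type":"number"},"force":{"type":"number"}},"required":["deltas"]}

```bash
mkdir -p pics; cat > h.py <<'E'
import numpy as np, cv2
from rig import *
def K(c):
    f=240/np.tan(np.radians(c["vertical_fov"]/2)); return np.array([[f,0,c["cx"]],[0,f,c["cy"]],[0,0,1.]])
def pix2w(c,uv,d):
    uv=np.asarray(uv,float).reshape(-1,1,2); n=cv2.undistortPoints(uv,K(c),np.array(c["distortion"],float)).reshape(-1,2)
    d=np.asarray(d,float).reshape(-1,1); p=np.hstack([n*d,d]); T=np.array(c["pose"]); return p@T[:3,:3].T+T[:3,3]
def w2pix(c,P):
    T=np.linalg.inv(np.array(c["pose"])); r=cv2.Rodrigues(T[:3,:3])[0]
    return cv2.projectPoints(np.asarray(P,float).reshape(-1,1,3),r,T[:3,3],K(c),np.array(c["distortion"],float))[0].reshape(-1,2)
def ray(c,uv):
    n=cv2.undistortPoints(np.array(uv,float).reshape(-1,1,2),K(c),np.array(c["distortion"],float)).reshape(-1,2)
    T=np.array(c["pose"]); return T[:3,3],np.hstack([n,np.ones((len(n),1))])@T[:3,:3].T
def onz(c,uv,z):
    o,d=ray(c,uv); return o+d*((z-o[2])/d[:,2:3])
E
cat > a.py <<'E'
from h import *
s=sense(); print(s["eef_pos"],s["tcp_rot"],s["time_s"],s.keys())
print(tcp_to_grasp if 'tcp_to_grasp' in globals() else s.get("tcp_to_grasp"))
for n in ("scene","top"):
    im,d=snapshot(n); c=calibration(n); cv2.imwrite(f"pics/{n}0.png",im); np.savez(f"{n}0.npz",im=im,d=d,c=np.array([c],dtype=object))
    print(n,c)
    for t in ("scoop","lid_grip","lid_window","empty_cup","full_cup1","full_cup2","scoop_knob","spool","jar","box"):
        for r in spot_in(t,n)[:4]: print(n,t,round(r["score"],2),np.round(r["rect"]))
E
python3 a.py
```

```text
[ 226.71771981 -554.80953705  230.46618284] [[ 9.25739231e-01  3.78162212e-01 -4.65664414e-04]
 [ 3.78162437e-01 -9.25737677e-01  1.71021150e-03]
 [ 2.15654270e-04 -1.75930667e-03 -9.99998429e-01]] 0.0 dict_keys(['time_s', 'joint_pos', 'dq', 'joint_torque', 'eef_pos', 'tcp_rot', 'ft_force', 'ft_torque', 'finger_gap'])
18.700000000000003
scene {'vertical_fov': 55.4006954234482, 'cx': 313.63637691540634, 'cy': 237.54560900716265, 'distortion': array([-0.06756256,  0.        ,  0.        ,  0.        ,  0.        ]), 'pose': array([[ 4.54308819e-01,  4.55302027e-01, -7.65704617e-01,
         1.13905507e+03],
       [ 8.90606941e-01, -2.51969675e-01,  3.78590226e-01,
        -9.66455233e+01],
       [-2.05614463e-02, -8.53938726e-01, -5.19967191e-01,
         5.25759473e+02],
       [ 0.00000000e+00,  0.00000000e+00,  0.00000000e+00,
         1.00000000e+00]])}
scene scoop 0.81 [338. 227.  26.  30.]
scene scoop 0.72 [361. 241.  40.  42.]
scene scoop 0.66 [429. 232.  51.  45.]
scene scoop 0.53 [377. 314.  14.  29.]
scene lid_grip 0.96 [165. 309. 141. 112.]
scene lid_grip 0.64 [358. 241.  
[... 680 characters left out ...]
1.96538844e+02],
       [ 9.02966549e-03, -9.05447336e-02, -9.95851453e-01,
         1.04904778e+03],
       [ 0.00000000e+00,  0.00000000e+00,  0.00000000e+00,
         1.00000000e+00]])}
top scoop 0.85 [226. 353.  31.  38.]
top scoop 0.77 [133. 292.  29.  79.]
top lid_grip 0.73 [462. 260. 130.  81.]
top lid_window 0.81 [464. 259. 127.  82.]
top empty_cup 0.55 [463. 261. 220.  82.]
top full_cup1 0.43 [437. 281.   4.   5.]
top full_cup2 0.43 [437. 281.   4.   5.]
top scoop_knob 0.88 [225. 354.  34.  37.]
top scoop_knob 0.74 [226. 299.  58.  35.]
top scoop_knob 0.69 [132. 294.  32.  83.]
top spool 0.75 [272. 193.  20.  30.]
top jar 0.73 [338. 172.  23.  27.]
top box 0.73 [465. 260. 218.  85.]
```

View pics/scene0.png

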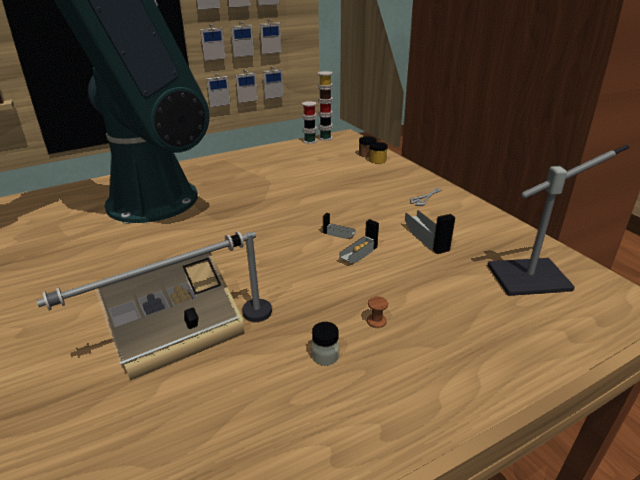

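View pics/top0.png

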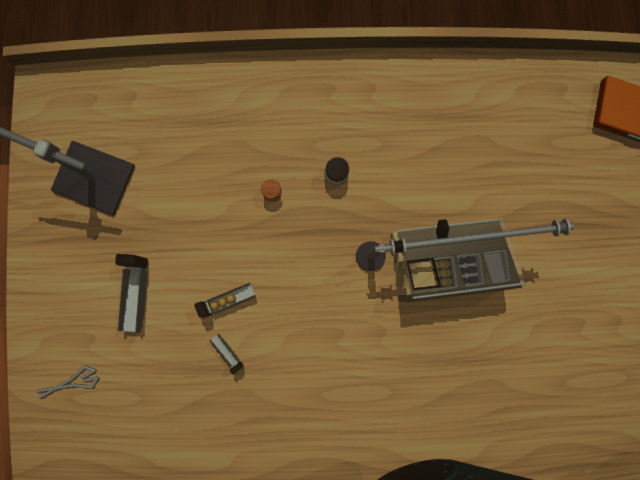

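The scene shows the window over the well bay at left. The top view shows brass balls in the first well at (445,275), barrels in the second at (468,270), and the empty cup in the third at (496,267), so the lid target is 0.138. The scoop I want, the mid-sized one with balls, is at (226,300), with its knob at (202,310). The jar is at (337,170) and the spool at (271,189).

```bash
cat > b.py <<'E'
from h import *
z=np.load("top0.npz",allow_pickle=True); d=z["d"]; c=z["c"][0]; im=z["im"]
for nm,uv in dict(knob=(202,310),nose=(254,290),b3=(232,298),jar=(337,170),spool=(271,189),grip=(443,229),winc=(424,274),ccup=(496,267),bl=(413,299),br=(521,288),tr=(502,222),tl=(397,236),rodL=(440,241),rodR=(540,230),post=(371,256),small=(226,354),big=(132,292),rodend=(565,227)).items():
    dd=d[uv[1],uv[0]]; print(nm,dd,np.round(pix2w(c,[uv],[dd])[0],1))
crop=im[200:320,360:580]; cv2.imwrite("pics/crop1.png",cv2.resize(crop,None,fx=3.6,fy=3.6,interpolation=cv2.INTER_CUBIC))
w=calibration("wrist"); s=sense(); R=s["tcp_rot"]; T=np.array(w["pose"]); print("cam in tool",np.round(R.T@(T[:3,3]-s["eef_pos"]),1),"\n",np.round(R.T@T[:3,:3],3),w["vertical_fov"])
E
python3 b.py
```

```text
knob 977.86865 [457.8 370.1  64. ]
nose 1047.4979 [489.7 289.1  -2.1]
b3 1017.2883 [476.5 324.6  26.6]
jar 1010.7143 [687.3 139.3  54.5]
spool 1019.57825 [660.2 252.6  41.8]
grip 973.64514 [578.4 -30.   83.9]
winc 972.5654 [505.8   3.9  78. ]
ccup 965.7572 [ 512.9 -115.1   86.9]
bl 940.3944 [465.7  28.9 106.4]
br 1048.2509 [ 477.5 -187.3    1.7]
tr 1020.12695 [ 592.8 -145.7   39.9]
tl 1016.16406 [573.5  40.   39.9]
rodL 892.62665 [551.5  -6.  162.5]
rodR 899.1224 [ 564.4 -165.7  159. ]
post 997.47174 [539.5  87.5  55. ]
small 1027.1543 [379.8 339.7   7.8]
big 1027.817 [491.2 502.2  15.3]
rodend 893.1794 [ 567.3 -204.3  165.7]
cam in tool [  80.9   -0.2 -142.5] 
 [[-0.001 -0.949 -0.314]
 [ 1.    -0.    -0.002]
 [ 0.001 -0.314  0.949]] 69.85433537526123
```

```bash
cat >> h.py <<'E'
import json,os
from scipy.spatial.transform import Rotation as Ro
def getcmd():
    j=json.load(open("cmd.json")); return np.array(j["p"]),np.array(j["R"])
def setcmd(p,R): json.dump(dict(p=list(map(float,p)),R=np.array(R).tolist()),open("cmd.json","w"))
def applyrow(row):   # record last row of an executed call
    p,R=getcmd(); setcmd(p+R@np.array(row[0]),R@Ro.from_rotvec(np.radians(row[1])).as_matrix())
def delta(p,R,verbose=True):
    p0,R0=getcmd(); a=np.round(R0.T@(np.array(p)-p0),1).tolist(); b=np.round(np.degrees(Ro.from_matrix(R0.T@R).as_rotvec()),2).tolist()
    if verbose: print([a,b])
    return [a,b]
def slopeR(yaw,tilt):  # tool y=box y dir, z = -n ; yaw: angle of away-direction in world
    a=np.array([np.cos(yaw),np.sin(yaw),0]); n=np.sin(tilt)*a+np.cos(tilt)*np.array([0,0,1.]); y=np.array([np.sin(yaw),-np.cos(yaw),0])
    z=-n; return np.column_stack([np.cross(y,z),y,z])
G=18.7
E
python3 - <<'E'
from h import *
setcmd([226.874,-555.42,231.267],sense()["tcp_rot"])
R=slopeR(np.radians(4.6),np.radians(30)); print(np.round(R,2))
delta([450,-380,340],slopeR(np.radians(12),np.radians(12)))
delta(np.array([576,-30,78])+R[:,2]*(-140),R)
E
```

```text
[[ 0.86  0.08 -0.5 ]
 [ 0.07 -1.   -0.04]
 [-0.5   0.   -0.87]]
[[272.9, -78.0, -108.7], [1.06, -11.97, 10.18]]
[[588.6, -333.2, 32.1], [4.61, -29.76, 17.22]]
```

View pics/crop1.png

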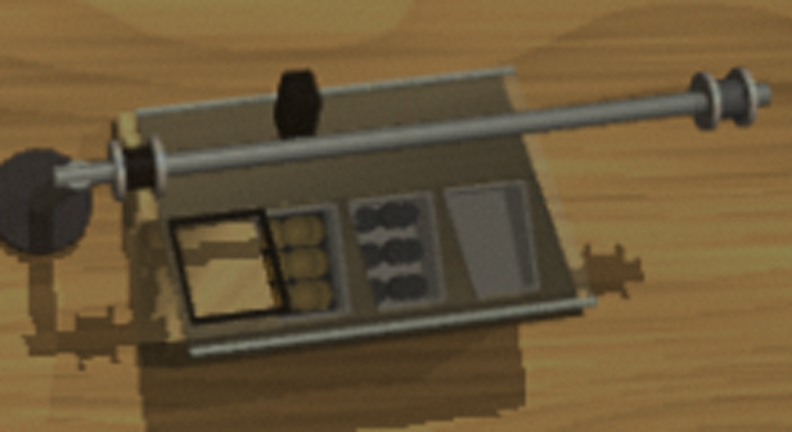

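The crop confirms it: balls, barrels, then the empty cup in the third well. The rod has collars at both ends. Next I'll hover over the box.

>>> servo_tool(deltas=[[[273,-78,-109],[1,-12,10]],[[273,-78,-109],[1,-12,10]],[[273,-78,-109],[1,-12,10]],[[273,-78,-109],[1,-12,10]],[[273,-78,-109],[1,-12,10]],[[273,-78,-109],[1,-12,10]],[[589,-333,32],[4.6,-29.8,17.2]],[[589,-333,32],[4.6,-29.8,17.2]],[[589,-333,32],[4.6,-29.8,17.2]],[[589,-333,32],[4.6,-29.8,17.2]],[[589,-333,32],[4.6,-29.8,17.2]],[[589,-333,32],[4.6,-29.8,17.2]],[[589,-333,32],[4.6,-29.8,17.2]],[[589,-333,32],[4.6,-29.8,17.2]],[[589,-333,32],[4.6,-29.8,17.2]],[[589,-333,32],[4.6,-29.8,17.2]],[[589,-333,32],[4.6,-29.8,17.2]],[[589,-333,32],[4.6,-29.8,17.2]],[[589,-333,32],[4.6,-29.8,17.2]],[[589,-333,32],[4.6,-29.8,17.2]]], fingers=-1)

```text
time_s: 2.77
eef_pos: [646.4, -23.2, 198.3]
tcp_rot: [[0.862, 0.083, -0.5], [0.072, -0.997, -0.042], [-0.502, 0.0, -0.865]]
ft_force: [0.3, -0.6, 0.8]
finger_gap: 85.6
```

```bash
python3 - <<'E'
from h import *
applyrow([[589,-333,32],[4.6,-29.8,17.2]])
s=sense(); print(s["time_s"],getcmd()[0],s["eef_pos"],np.abs(getcmd()[1]-s["tcp_rot"]).max())
c=calibration("wrist"); im,d=snapshot("wrist"); cv2.imwrite("pics/w1.png",im); np.savez("w1.npz",im=im,d=d,c=np.array([c],dtype=object))
E
```

```text
2.7667 [646.19981219 -24.40252852 199.32473622] [646.3668828  -23.24266658 198.26173213] 0.0023662052098660097
```

View pics/w1.png

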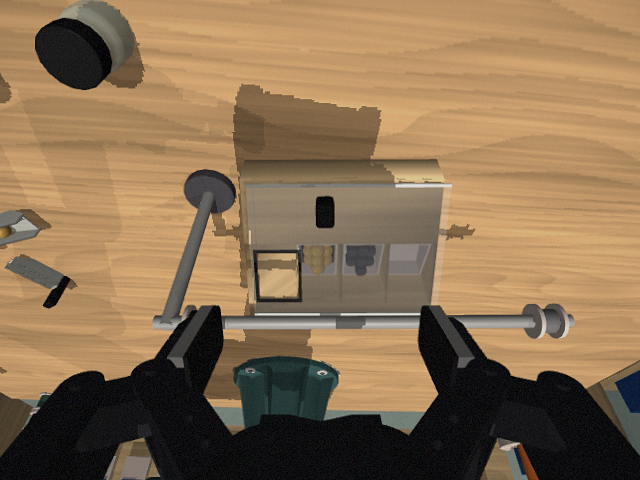

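The wrist view shows the grip at (325,211), the window at (278,276), the empty cup at (408,260), and the rod crossing near row 322. I'll enlarge it to pick accurate features.

```bash
python3 - <<'E'
from h import *
z=np.load("w1.npz",allow_pickle=True); im=z["im"]
cv2.imwrite("pics/w1c.png",cv2.resize(im[150:330,230:460],None,fx=3.4,fy=3.3,interpolation=cv2.INTER_CUBIC))
E
```

```text
(no output)
```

View pics/w1c.png

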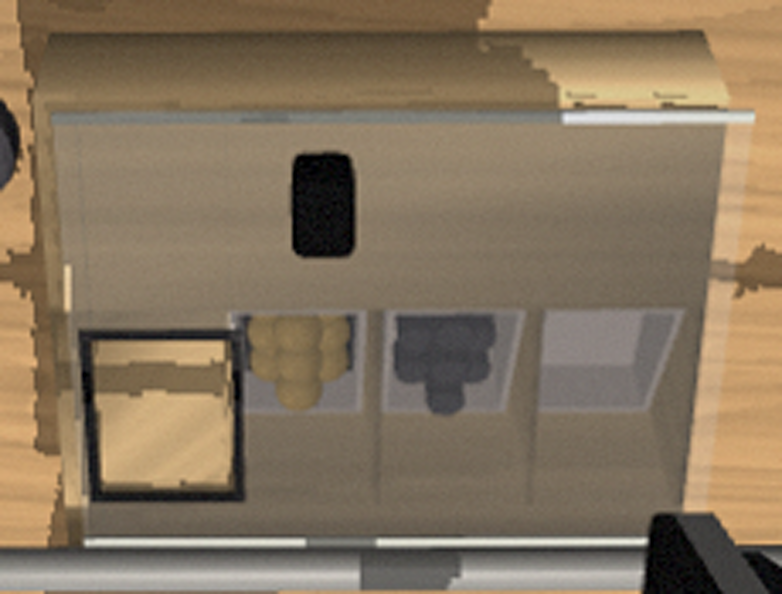

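```bash
cat > fit.py <<'E'
from h import *
from scipy.optimize import least_squares
c30,s30=np.cos(np.pi/6),.5
def S(s,y,n): # slope coords: s up slope from box x=0 surface, n out of box-top surface
    return np.array([s*c30-n*s30,y,66+s*s30+n*c30])
SW=22/c30  # adjust: fitted
def feats(q,sw,n0):  # n0: plate mid height above box top
    yw=-69+q; F=[]
    for a,b in ((-25,-20),(-25,20),(25,-20),(25,20)): F.append(S(sw+a,yw+b,n0+2))
    for a,b in ((-11,-8),(-11,8),(11,-8),(11,8)): F.append(S(sw-70+a,yw+46+b,n0+2+34))
    for y in (-26,26+161-26): F.append(S(1/c30-68,yw+y,n0+2))
    F+= [np.array([-4,y,60.]) for y in (49,89,3,43,-3)]
    F+= [np.array([-60,y,0.]) for y in (-94,94)]
    return np.array(F)
px=np.array([(95,341),(231,341),(100,490),(233,488),(292,153),(355,153),(293,257),(355,257),(52,117),(755,117),(541,310),(687,310),(384,310),(525,310),(365,312),(48,36),(703,33)],float)/[3.4,3.3]+[230,150]
z=np.load("w1.npz",allow_pickle=True); c=z["c"][0]
def W(p,F):
    a=p[3]; bx=np.array([-np.cos(a),-np.sin(a),0]); by=np.array([np.sin(a),-np.cos(a),0])
    return np.array([p[0],p[1],p[2]])+F[:,:1]*bx+F[:,1:2]*by+F[:,2:]*[0,0,1]
def res(p): return np.r_[(w2pix(c,W(p,feats(p[4],p[5],2)))-px).ravel(), (p[2])/3, (p[5]-SW)/3]
if __name__=="__main__":
    r=least_squares(res,[525,-50,0,.08,10,SW],loss="soft_l1"); p=r.x; print("x y z yaw q sw",np.round(p[:3],1),np.degrees(p[3]),p[4:])
    print(np.round((w2pix(c,W(p,feats(p[4],p[5],2)))-px),1).tolist())
    np.save("box.npy",p); q=p[4]
    g=lambda q:W(p,np.array([S(p[5]-70,-69+q+46,4+25)]))[0]
    print("grip now",g(q),"goal",g(138),"win goal",W(p,np.array([S(p[5],69,2)]))[0])
    d=z["d"]; t=px[4:8].mean(0); print("grip top depth pt",pix2w(c,[t],[d[int(t[1]),int(t[0])]]),"model",W(p,np.array([S(p[5]-70,-69+q+46,4+34)])))
    for uv in ((300,322),(480,322),(545,322),(250,322)):
        dd=d[uv[1],uv[0]]; print("rod",uv,np.round(pix2w(c,[uv],[dd]),1))
    for uv in ((270,180),(350,230),(420,280)): 
        dd=d[uv[1],uv[0]]; print("lid?",pix2w(c,[uv],[dd]))
E
python3 fit.py
```

```text
x y z yaw q sw [531.2 -51.9   1.1] 5.177036627402126 [ 7.84777408 23.1855088 ]
[[-1.3, -1.5], [0.0, -1.6], [0.4, -0.3], [0.8, 0.2], [-0.5, 5.6], [0.5, 5.5], [-0.5, -0.2], [0.3, -0.2], [0.1, -0.8], [-0.2, -1.8], [1.3, 0.4], [-0.8, 0.2], [0.5, 0.6], [-0.1, 0.4], [-0.0, -0.0], [-0.3, 0.0], [-0.2, -0.0]]
grip now [584.66898002 -31.87195419  68.81548807] goal [ 596.41306256 -161.49324271   68.81548807] win goal [ 518.44291545 -122.36915586   80.43280216]
grip top depth pt [[591.34752195 -31.29969931  75.55316942]] model [[589.15062292 -31.46590373  76.6097167 ]]
rod (300, 322) [[558.3 -15.1 158.8]]
rod (480, 322) [[ 568.  -148.2  158.3]]
rod (545, 322) [[ 578.4 -191.5  162.2]]
rod (250, 322) [[555.   21.6 158.8]]
lid? [[787.31139815 -11.30720613 280.91558706]]
lid? [[554.31898783 -58.35160664  58.9794347 ]]
lid? [[ 515.47694411 -132.79768665   84.7674487 ]]
```

```bash
sed -i 's/def res(p): return .*/def res(p):\n    e=w2pix(c,W(p,feats(p[4],p[5],2)))-px; e[4:6,1]=0\n    return np.r_[e.ravel(),p[2]\/3,(p[5]-SW)\/3]/' fit.py; python3 fit.py | head -3
python3 - <<'E'
from h import *
from fit import S,W
p=np.load("box.npy"); g=W(p,np.array([S(p[5]-70,-69+p[4]+46,29)]))[0]
R=slopeR(p[3],np.radians(31)); t=g+G*R[:,2]
delta(t-70*R[:,2],R); delta(t,R)
E
```

```text
x y z yaw q sw [530.8 -52.    0.7] 5.11806544140025 [ 7.75503108 23.85093462]
[[-1.2, -1.0], [0.1, -1.1], [0.5, 0.1], [0.8, 0.6], [-0.4, 6.3], [0.5, 6.3], [-0.5, 0.5], [0.3, 0.5], [0.3, -0.9], [-0.4, -1.7], [1.3, 0.3], [-1.0, 0.2], [0.5, 0.5], [-0.1, 0.4], [-0.0, -0.1], [-0.1, 0.0], [-0.4, 0.1]]
grip now [583.70309176 -31.96775869  68.70484066] goal [ 595.32202997 -161.69343927   68.70484066] win goal [ 517.39219227 -122.48912307   80.32215476]
[[11.8, 2.3, 93.3], [-0.25, -0.96, -0.43]]
[[10.6, 2.6, 163.3], [-0.25, -0.96, -0.43]]
```

>>> servo_tool(deltas=[[[11.8,2.3,40],[-0.3,-1,-0.4]],[[11.8,2.3,80],[-0.3,-1,-0.4]],[[11.8,2.3,93],[-0.3,-1,-0.4]],[[11,2.5,110],[-0.3,-1,-0.4]],[[10.6,2.6,130],[-0.3,-1,-0.4]],[[10.6,2.6,145],[-0.3,-1,-0.4]],[[10.6,2.6,155],[-0.3,-1,-0.4]],[[10.6,2.6,163],[-0.3,-1,-0.4]],[[10.6,2.6,163],[-0.3,-1,-0.4]],[[10.6,2.6,163],[-0.3,-1,-0.4]]])

```text
time_s: 3.65
eef_pos: [574.5, -33.5, 53.4]
tcp_rot: [[0.854, 0.088, -0.513], [0.075, -0.996, -0.047], [-0.515, 0.001, -0.857]]
ft_force: [0.2, 0.6, 0.6]
finger_gap: 85.7
```

>>> servo_tool(deltas=[[[0,0,0],[0,0,0]],[[0,0,0],[0,0,0]],[[0,0,0],[0,0,0]],[[0,0,0],[0,0,0]],[[0,0,0],[0,0,0]],[[0,0,0],[0,0,0]],[[0,0,0],[0,0,0]],[[0,0,0],[0,0,0]],[[0,0,0],[0,0,0]],[[0,0,0],[0,0,0]]], fingers=1, force=25)

```text
time_s: 4.48
eef_pos: [574.5, -32.8, 53.1]
tcp_rot: [[0.854, 0.089, -0.513], [0.076, -0.996, -0.047], [-0.515, 0.001, -0.857]]
ft_force: [1.7, 0.2, 1.5]
finger_gap: 15.8
```

```bash
python3 - <<'E'
from h import *
from fit import S,W
applyrow([[10.6,2.6,163],[-.3,-1,-.4]])
s=sense(); p=np.load("box.npy"); by=np.array([np.sin(p[3]),-np.cos(p[3]),0])
print(s["time_s"],s["finger_gap"],s["ft_force"],s["eef_pos"]-getcmd()[0])
# q estimate from touching centre
g=s["eef_pos"]-G*s["tcp_rot"][:,2]; g0=W(p,np.array([S(p[5]-70,-23,29)]))[0]; q=(g-g0)@by; print("q by tool",q,"offs",s["tcp_rot"].T@(g-g0-q*by))
v=s["tcp_rot"].T@by; print("slide dir in tool",v, "x",138-q)
E
```

```text
4.4833 15.812532891244791 [1.65888518 0.16416873 1.50036954] [0.24448361 0.04392005 0.18675097]
q by tool 7.744771989237696 offs [ 1.02136270e-01  3.96881843e-04 -5.49316378e-01]
slide dir in tool [6.52689704e-04 9.99999431e-01 8.43857798e-04] x 130.2552280107623
```

>>> servo_tool(deltas=[[[0,5,0],[0,0,0]],[[0,15,0],[0,0,0]],[[0,25,0],[0,0,0]],[[0,35,0],[0,0,0]],[[0,45,0],[0,0,0]],[[0,55,0],[0,0,0]],[[0,65,0],[0,0,0]],[[0,75,0],[0,0,0]],[[0,85,0],[0,0,0]],[[0,95,0],[0,0,0]],[[0,105,0],[0,0,0]],[[0,115,0],[0,0,0]],[[0,122,0],[0,0,0]],[[0,127,0],[0,0,0]],[[0,130.2,0],[0,0,0]],[[0,130.2,0],[0,0,0]],[[0,130.2,0],[0,0,0]]])

```text
time_s: 5.9
eef_pos: [585.9, -163.4, 53.1]
tcp_rot: [[0.854, 0.089, -0.513], [0.075, -0.996, -0.048], [-0.516, 0.003, -0.857]]
ft_force: [1.9, -2.2, 4.2]
finger_gap: 15.8
```

```bash
python3 - <<'E'
from h import *
from fit import S,W
applyrow([[0,130.2,0],[0,0,0]])
s=sense(); p=np.load("box.npy"); by=np.array([np.sin(p[3]),-np.cos(p[3]),0])
print(s["time_s"],s["finger_gap"],s["ft_force"],s["eef_pos"]-getcmd()[0])
g=s["eef_pos"]-G*s["tcp_rot"][:,2]; g0=W(p,np.array([S(p[5]-70,-23,29)]))[0]; print("q by tool",(g-g0)@by)
c=calibration("wrist"); im,d=snapshot("wrist"); np.savez("w2.npz",im=im,d=d,c=np.array([c],dtype=object))
cv2.imwrite("pics/w2.png",im)
for n in ("top",):
    c=calibration(n); im,d=snapshot(n); cv2.imwrite("pics/top2c.png",cv2.resize(im[200:320,360:580],None,fx=3.6,fy=3.6,interpolation=cv2.INTER_CUBIC))
E
```

```text
5.9 15.838509030694066 [ 1.86643021 -2.22249453  4.15450914] [ 0.08096331 -0.89363815  0.0265543 ]
q by tool 138.83593573224724
```

View pics/w2.png

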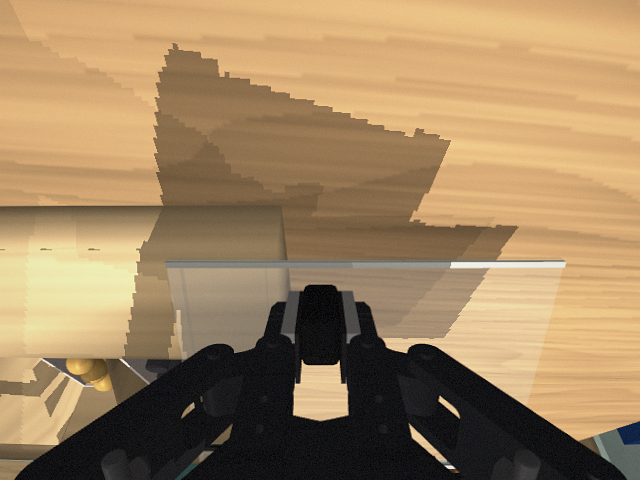

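The lid moved with the grip. Now I'll release, back off square to the slope and check.

>>> servo_tool(deltas=[[[0,0,0],[0,0,0]],[[0,0,0],[0,0,0]],[[0,0,0],[0,0,0]],[[0,0,0],[0,0,0]],[[0,0,0],[0,0,0]],[[0,0,0],[0,0,0]],[[0,0,-6],[0,0,0]],[[0,0,-20],[0,0,0]],[[0,0,-50],[0,0,0]],[[0,0,-85],[0,0,0]],[[0,-20,-120],[0,0,0]],[[0,-40,-155],[0,0,0]],[[0,-60,-165],[0,0,0]],[[0,-60,-165],[0,0,0]],[[0,-60,-165],[0,0,0]]], fingers=-1)

```text
time_s: 7.25
eef_pos: [665.6, -93.7, 194.8]
tcp_rot: [[0.854, 0.091, -0.512], [0.078, -0.996, -0.048], [-0.515, 0.001, -0.857]]
ft_force: [-0.1, -1.1, -1.1]
finger_gap: 85.4
```

```bash
python3 - <<'E'
from h import *
applyrow([[0,-60,-165],[0,0,0]])
c=calibration("wrist"); im,d=snapshot("wrist"); np.savez("w3.npz",im=im,d=d,c=np.array([c],dtype=object))
from fit import S,W
p=np.load("box.npy"); 
F=[S(p[5]+a,69+b,4) for a,b in ((-25,-20),(-25,20),(25,20),(25,-20))]; uv=w2pix(c,W(p,np.array(F))); print(uv)
Fc=[np.array([22+a,69+b,60.]) for a,b in ((-26,-20),(-26,20),(26,20),(26,-20))]; uc=w2pix(c,W(p,np.array(Fc))); print(uc)
x0,y0=np.int32(uv.mean(0))-[75,55]; print(x0,y0)
v=cv2.resize(im[y0:y0+110,x0:x0+150],None,fx=5,fy=5,interpolation=cv2.INTER_CUBIC)
k=w2pix(c,W(p,np.array([F[0]])))
for a in (uv,uc): 
    for q in (a-[x0,y0])*5: cv2.circle(v,tuple(int(t) for t in q),3,(0,0,255) if a is uv else (0,255,0),-1)
cv2.imwrite("pics/w3.png",v)
E
```

```text
[[315.91039477 260.52947442]
 [356.4423745  260.56947686]
 [354.66147588 305.15583689]
 [316.04424345 305.13403601]]
[[315.97712199 252.84396323]
 [355.91845851 252.88648958]
 [352.16913635 281.92997586]
 [316.34393762 281.90098697]]
260 227
```

View pics/w3.png

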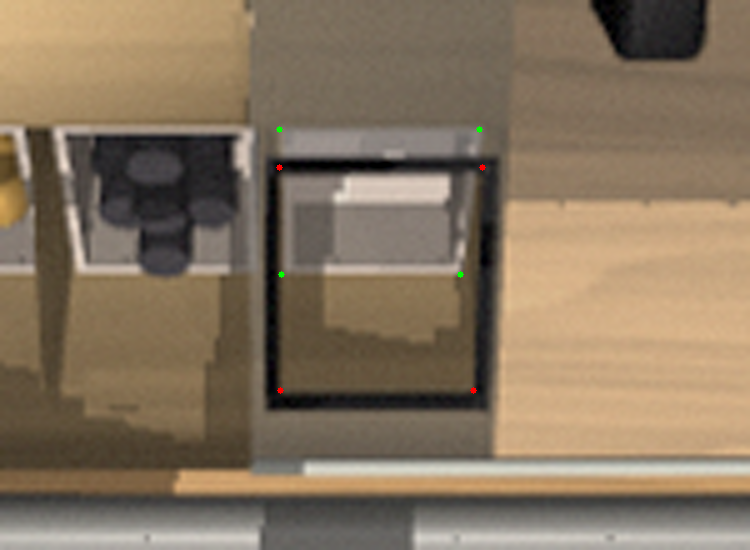

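The window's inner corners coincide with the model positions at lid = 138 mm, and the cup rim matches too, both to under 1 mm. Next is the scoop.

```bash
cat >> h.py <<'E'
def scoopR(yaw,pitch=0): # tool x = -nose; yaw of nose (rad), pitch = nose-down (rad)
    a=np.array([np.cos(yaw),np.sin(yaw),0]); up=np.array([0,0,1.])
    nose=np.cos(pitch)*a-np.sin(pitch)*up; k=np.sin(pitch)*a+np.cos(pitch)*up
    z=-k; x=-nose; return np.column_stack([x,np.cross(z,x),z])
E
python3 - <<'E'
from h import *
s=sense(); print(s["joint_pos"])
p,R=getcmd()
delta([600,100,330],R); delta([462,362,240],scoopR(np.radians(-68)))
E
```

```text
[ -9.72347693  46.61269451  51.65456097  -8.28817947 111.74688432
  74.11017712]
[[-110.8, -199.9, -91.9], [0.0, 0.0, 0.0]]
[[-162.3, -473.3, 43.8], [-28.81, 21.45, -103.94]]
```

>>> servo_tool(deltas=[[[-20,-20,-40],[0,0,0]],[[-50,-50,-65],[0,0,0]],[[-80,-90,-90],[-1,1,-4]],[[-111,-130,-92],[-3,2,-10]],[[-111,-170,-92],[-5,3,-17]],[[-111,-200,-92],[-7,5,-24]],[[-125,-240,-80],[-9,6,-31]],[[-140,-280,-60],[-11,8,-38]],[[-150,-320,-40],[-13,9,-45]],[[-155,-360,-20],[-14,11,-52]],[[-160,-400,0],[-16,12,-59]],[[-162,-430,15],[-18,14,-66]],[[-162,-455,30],[-20,15,-73]],[[-162,-473,44],[-22,16,-80]],[[-162,-473,44],[-24,18,-87]],[[-162,-473,44],[-26,19,-94]],[[-162,-473,44],[-28.8,21.5,-103.9]],[[-162,-473,44],[-28.8,21.5,-103.9]],[[-162,-473,44],[-28.8,21.5,-103.9]],[[-162,-473,44],[-28.8,21.5,-103.9]]])

```text
time_s: 8.97
eef_pos: [461.4, 360.0, 238.6]
tcp_rot: [[-0.37, 0.929, -0.002], [0.929, 0.37, -0.002], [-0.001, -0.003, -1.0]]
ft_force: [-0.0, 0.4, 0.4]
finger_gap: 85.7
```

```bash
python3 - <<'E'
from h import *
applyrow([[-162, -473, 44], [-28.8, 21.5, -103.9]])
s=sense(); print(s["time_s"],s["eef_pos"]-getcmd()[0],np.abs(getcmd()[1]-s["tcp_rot"]).max(),s["joint_pos"])
c=calibration("wrist"); im,d=snapshot("wrist"); np.savez("w4.npz",im=im,d=d,c=np.array([c],dtype=object)); cv2.imwrite("pics/w4.png",im)
for t in ("scoop","ball1_center","scoop_knob"):
    for r in regions_of(t,"wrist")[:3]: print(t,r["score"],np.round(r["rect"]))
E
```

```text
8.9667 [-0.74417225 -1.75858481 -1.03881961] 0.004310730265128571 [ 3.12125502e+01  1.90618319e+01  8.77420419e+01 -2.38576976e-02
  7.33543832e+01  9.52694876e+00]
scoop 0.72 [325. 228.  27.  90.]
scoop 0.7 [412.  80. 161. 104.]
scoop 0.58 [244. 201.  79.  43.]
ball1_center 0.43 [324. 210.  14.   9.]
scoop_knob 0.7 [414.  80. 162. 106.]
scoop_knob 0.66 [245. 198.  75.  37.]
scoop_knob 0.58 [326. 228.  25.  85.]
```

View pics/w4.png

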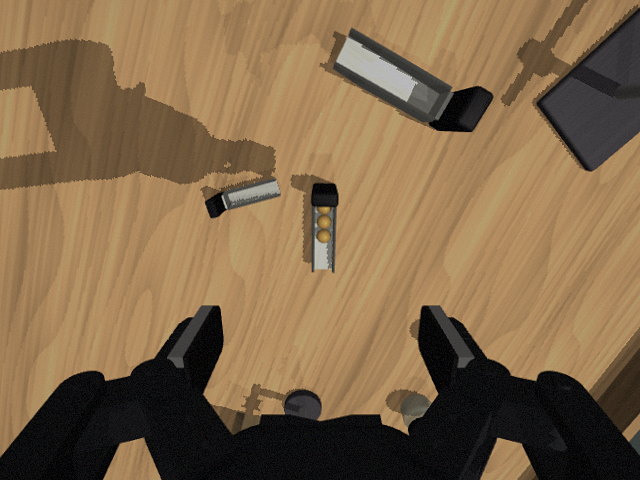

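The meant scoop, with three balls, is centred at about (325,228), with its knob at (326,190) and nose at (324,270).

```bash
python3 - <<'E'
from h import *
z=np.load("w4.npz",allow_pickle=True); d=z["d"]; c=z["c"][0]; im=z["im"]
v,u=np.mgrid[170:290,295:352]; P=pix2w(c,np.stack([u.ravel(),v.ravel()],1),d[170:290,295:352].ravel())
g=im[170:290,295:352].max(2).ravel()
k=(P[:,2]>57)&(P[:,2]<68); print("knob top",k.sum(),P[k].mean(0),P[k].std(0))
o=(P[:,2]>8)&(P[:,2]<70); Q=P[o]; 
rect=cv2.minAreaRect(Q[:,:2].astype(np.float32)); print(rect)
n=Q[:,:2]-Q[:,:2].mean(0); w,V=np.linalg.eigh(n.T@n); a=V[:,1]*np.sign(-V[1,1]); print("yaw pca",np.degrees(np.arctan2(a[1],a[0])))
box=cv2.boxPoints(rect); print(box)
# balls/channel edges: row by row mid of object mask at nose region
m=o.reshape(u.shape)
for r in range(0,120,6):
    cs=np.where(m[r])[0]
    if len(cs): print(r+170,cs.min()+295,cs.max()+295,np.round(P.reshape(*u.shape,3)[r,cs.min()],0),np.round(P.reshape(*u.shape,3)[r,cs.max()],0))
E
```

```text
knob top 361 [459.47813686 376.39078235  61.3091594 ] [6.88512456 4.1984566  1.11767052]
((474.4454040527344, 337.127685546875), (25.796884536743164, 96.57769775390625), 21.100479125976562)
yaw pca -69.1893260844651
[[445.0276  377.5353 ]
 [479.79602 287.43307]
 [503.86322 296.72006]
 [469.0948  386.8223 ]]
188 313 336 [446. 377.  31.] [469. 385.  28.]
194 312 338 [446. 376.  60.] [470. 384.  53.]
200 312 338 [448. 371.  61.] [471. 380.  61.]
206 312 336 [453. 358.  27.] [476. 368.  27.]
212 312 336 [455. 352.  25.] [479. 361.  25.]
218 312 336 [457. 346.  26.] [481. 355.  25.]
224 312 335 [460. 340.  28.] [483. 349.  25.]
230 313 335 [463. 334.  26.] [485. 342.  25.]
236 312 335 [465. 327.  24.] [488. 336.  25.]
242 312 335 [467. 320.  25.] [490. 330.  26.]
248 312 335 [470. 314.  25.] [493. 323.  25.]
254 312 334 [472. 307.  25.] [495. 317.  26.]
260 312 334 [475. 301.  26.] [497. 310.  26.]
266 312 334 [478. 293.  24.] [500. 303.  25.]
```

```bash
python3 - <<'E'
from h import *
s=sense(); print(s["eef_pos"]-getcmd()[0],s["dq"].max(),s["time_s"])
R=scoopR(np.radians(-68.9)); t=np.array([459.5,376,47-G]); delta(t+[0,0,60],R); delta(t,R)
E
```

```text
[ 0.4484765  -0.15226063 -0.44500486] 0.21604133653279145 9.1667
[[14.2, 2.8, 151.4], [0.02, -0.02, 0.86]]
[[14.1, 2.8, 211.4], [0.02, -0.02, 0.86]]
```

```bash
python3 - <<'E'
from h import *
c=calibration("wrist"); im,d=snapshot("wrist")
v,u=np.mgrid[165:300,290:356]; P=pix2w(c,np.stack([u.ravel(),v.ravel()],1),d[165:300,290:356].ravel())
Q=P[(P[:,2]>8)&(P[:,2]<70)]; k=P[(P[:,2]>57)&(P[:,2]<68)]
(r,sz,_)=rect=cv2.minAreaRect(Q[:,:2].astype(np.float32)); print(rect,k.mean(0))
b=cv2.boxPoints(rect); e=[b[i+1]-b[i] for i in range(3)]; a=max(e,key=np.linalg.norm); a=a*np.sign(-a[1])/np.linalg.norm(a); yaw=np.arctan2(a[1],a[0])
kn=np.array(r)-41.5*a; print(np.degrees(yaw),kn)
R=scoopR(yaw); t=np.r_[kn,47-G]; delta(t+[0,0,60],R); delta(t,R)
E
```

```text
((474.4001159667969, 336.9269714355469), (25.8458251953125, 96.8096694946289), 21.05439567565918) [459.55040384 376.34030439  61.22481949]
-68.94559 [459.49105835 375.65641785]
[[13.9, 2.6, 151.4], [0.02, -0.02, 0.9]]
[[13.8, 2.6, 211.4], [0.02, -0.02, 0.9]]
```

>>> servo_tool(deltas=[[[7,1.5,35],[0,0,0.9]],[[14,2.6,70],[0,0,0.9]],[[14,2.6,105],[0,0,0.9]],[[14,2.6,135],[0,0,0.9]],[[14,2.6,151],[0,0,0.9]],[[14,2.6,165],[0,0,0.9]],[[14,2.6,180],[0,0,0.9]],[[14,2.6,192],[0,0,0.9]],[[14,2.6,202],[0,0,0.9]],[[14,2.6,208],[0,0,0.9]],[[14,2.6,211],[0,0,0.9]],[[14,2.6,211],[0,0,0.9]],[[14,2.6,211],[0,0,0.9]]], fingers=-0.1)

```text
time_s: 10.3
eef_pos: [459.8, 376.1, 29.1]
tcp_rot: [[-0.359, 0.933, 0.001], [0.933, 0.359, 0.001], [0.001, 0.001, -1.0]]
ft_force: [0.8, 0.6, -0.1]
finger_gap: 47.1
```

>>> servo_tool(deltas=[[[0,0,0],[0,0,0]],[[0,0,0],[0,0,0]],[[0,0,0],[0,0,0]],[[0,0,0],[0,0,0]],[[0,0,0],[0,0,0]],[[0,0,0],[0,0,0]],[[0,0,0],[0,0,0]],[[0,0,0],[0,0,0]]], fingers=1, force=60)

```text
time_s: 10.97
eef_pos: [459.9, 376.1, 29.5]
tcp_rot: [[-0.359, 0.933, 0.001], [0.933, 0.359, 0.001], [0.001, 0.002, -1.0]]
ft_force: [-1.4, -0.8, 6.6]
finger_gap: 25.1
```

```bash
cat > c.py <<'E'
from h import *
applyrow([[14,2.6,211],[0,0,.9]])
s=sense(); print(s["time_s"],s["finger_gap"],s["ft_force"],s["eef_pos"],s["eef_pos"]-getcmd()[0])
E
python3 c.py
```

```text
10.9667 25.147487958529346 [-1.35650721 -0.80495542  6.59380896] [459.91188606 376.13219798  29.47642404] [0.49853864 0.32289    0.79949629]
```

```bash
cat >> h.py <<'E'
NOSE=np.array([-90.,0,12.5]) # TCP relative to nose edge, scoop frame
def tcp_from_nose(n,yaw,pitch):
    R=scoopR(yaw,pitch); S=np.column_stack([-R[:,0],-R[:,1],-R[:,2]]); S[:,1]=np.cross(S[:,2],S[:,0]); return np.array(n)+S@NOSE,R
def seg(a,b,n,s0=0,s1=1): # a,b=(pos,yaw,pitch deg); n rows smoothstep, returns poses
    out=[]
    for i in range(1,n+1):
        t=i/n; t=t*t*(3-2*t); out.append((np.array(a[0])*(1-t)+np.array(b[0])*t, scoopR(np.radians(a[1]*(1-t)+b[1]*t),np.radians(a[2]*(1-t)+b[2]*t))))
    return out
def emit(poses,size=20):
    p0,R0=getcmd(); sv=(p0.copy(),R0.copy())
    for i in range(0,len(poses),size):
        rows=[delta(p,R,False) for p,R in poses[i:i+size]]; print(json.dumps([[np.round(r[0],1).tolist(),np.round(r[1],1).tolist()] for r in rows])); applyrow([np.round(rows[-1][0],1),np.round(rows[-1][1],1)])
    return getcmd()
E
cat > carry.py <<'E'
from h import *
from fit import W
p=np.load("box.npy"); nose=W(p,np.array([[34,69,128.]]))[0]
yaw=np.degrees(p[3]); 
tp,_=tcp_from_nose(nose,p[3],np.radians(-5)); print("nose",nose,"tcp",tp,getcmd()[0])
p0=getcmd()[0]; up=[p0[0],p0[1],160]; hi=tp.copy(); hi[2]=230
poses=seg((p0,-68.95,0),(up,-68.95,-5),20)+seg((up,-68.95,-5),(hi,yaw,-5),40)
emit(poses)
E
python3 carry.py
```

```text
nose [ 503.10489919 -123.76877082  128.66463664] tcp [ 412.71973889 -131.86415785  133.27305352] [459.41334742 375.80930798  28.67692774]
[[[0.0, 0.0, -1.0], [0.0, -0.1, 0.0]], [[0.0, 0.0, -3.7], [0.0, -0.2, 0.0]], [[0.0, 0.0, -8.0], [0.0, -0.3, 0.0]], [[0.0, 0.0, -13.7], [0.0, -0.5, 0.0]], [[0.0, 0.0, -20.5], [0.0, -0.8, 0.0]], [[0.0, 0.0, -28.4], [0.0, -1.1, 0.0]], [[0.0, 0.0, -37.0], [0.0, -1.4, 0.0]], [[0.0, 0.0, -46.2], [0.0, -1.8, 0.0]], [[0.0, 0.0, -55.8], [0.0, -2.2, 0.0]], [[0.0, 0.0, -65.7], [0.0, -2.5, 0.0]], [[0.0, 0.0, -75.5], [0.0, -2.9, 0.0]], [[0.0, 0.0, -85.1], [0.0, -3.3, 0.0]], [[0.0, 0.0, -94.3], [0.0, -3.6, 0.0]], [[0.0, 0.0, -103.0], [0.0, -3.9, 0.0]], [[0.0, 0.0, -110.8], [0.0, -4.2, 0.0]], [[0.0, 0.0, -117.7], [0.0, -4.5, 0.0]], [[0.0, 0.1, -123.3], [0.0, -4.7, 0.0]], [[0.1, 0.1, -127.6], [0.0, -4.9, 0.0]], [[0.1, 0.1, -130.4], [0.0, -5.0, 0.0]], [[0.1, 0.1, -131.3], [0.0, -5.0, 0.0]]]
[[[-0.9, -0.5, -0.1], [0.0, -0.0, -0.1]], [[-3.4, -1.7, -0.2], [-0.0, -0.0, -0.5]], [[-7.4, -3.7, -0.5], [-0.1, -0.0, -1.2]], [[-13.0, -6.4, -0.9], [-0.2, -0.0, -2.1]], [[-19.9,
[... 953 characters left out ...]
99.5, -10.9], [-1.4, -0.0, -16.1]], [[-58.9, -114.8, -12.6], [-1.6, -0.0, -18.6]], [[-66.4, -129.4, -14.2], [-1.8, -0.0, -20.9]], [[-73.6, -143.4, -15.7], [-2.0, -0.0, -23.2]], [[-80.4, -156.7, -17.2], [-2.2, -0.0, -25.4]], [[-86.8, -169.0, -18.5], [-2.4, -0.0, -27.4]], [[-92.6, -180.5, -19.8], [-2.6, -0.0, -29.2]], [[-98.0, -190.9, -20.9], [-2.7, -0.0, -30.9]], [[-102.7, -200.2, -21.9], [-2.8, -0.0, -32.4]], [[-106.9, -208.3, -22.8], [-2.9, -0.0, -33.7]], [[-110.4, -215.1, -23.6], [-3.0, -0.0, -34.8]], [[-113.2, -220.6, -24.2], [-3.1, -0.0, -35.7]], [[-115.2, -224.6, -24.6], [-3.2, -0.0, -36.4]], [[-116.5, -227.0, -24.9], [-3.2, -0.0, -36.8]], [[-116.9, -227.9, -25.0], [-3.2, -0.0, -36.9]]]
```

>>> servo_tool(deltas=[[[0.0,0.0,-1.0],[0.0,-0.1,0.0]],[[0.0,0.0,-3.7],[0.0,-0.2,0.0]],[[0.0,0.0,-8.0],[0.0,-0.3,0.0]],[[0.0,0.0,-13.7],[0.0,-0.5,0.0]],[[0.0,0.0,-20.5],[0.0,-0.8,0.0]],[[0.0,0.0,-28.4],[0.0,-1.1,0.0]],[[0.0,0.0,-37.0],[0.0,-1.4,0.0]],[[0.0,0.0,-46.2],[0.0,-1.8,0.0]],[[0.0,0.0,-55.8],[0.0,-2.2,0.0]],[[0.0,0.0,-65.7],[0.0,-2.5,0.0]],[[0.0,0.0,-75.5],[0.0,-2.9,0.0]],[[0.0,0.0,-85.1],[0.0,-3.3,0.0]],[[0.0,0.0,-94.3],[0.0,-3.6,0.0]],[[0.0,0.0,-103.0],[0.0,-3.9,0.0]],[[0.0,0.0,-110.8],[0.0,-4.2,0.0]],[[0.0,0.0,-117.7],[0.0,-4.5,0.0]],[[0.0,0.1,-123.3],[0.0,-4.7,0.0]],[[0.1,0.1,-127.6],[0.0,-4.9,0.0]],[[0.1,0.1,-130.4],[0.0,-5.0,0.0]],[[0.1,0.1,-131.3],[0.0,-5.0,0.0]]])

```text
time_s: 12.63
eef_pos: [459.6, 376.0, 160.3]
tcp_rot: [[-0.358, 0.933, 0.032], [0.93, 0.359, -0.081], [-0.087, 0.001, -0.996]]
ft_force: [1.2, -1.2, -1.8]
finger_gap: 24.7
```

```bash
python3 - <<'E'
from h import *
s=sense(); print(s["time_s"],s["finger_gap"],s["ft_force"],s["eef_pos"])
c=calibration("wrist"); im,d=snapshot("wrist"); cv2.imwrite("pics/w5.png",cv2.resize(im[150:460,180:480],None,fx=1.9,fy=1.9))
E
```

```text
12.6333 24.698283170463352 [ 1.19287635 -1.23630788 -1.77357151] [459.55027343 376.00869076 160.30543685]
```

View pics/w5.png

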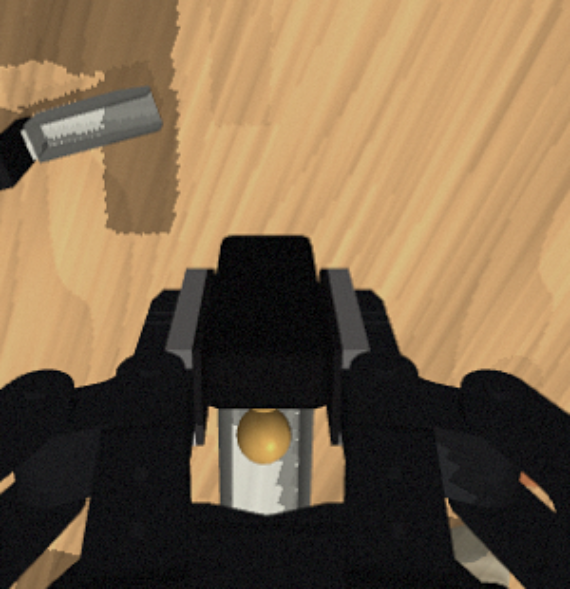

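The scoop is held level across the jaws, and the balls sit at the back. The picture shows the foremost at (265,435). Next comes the carry.

>>> servo_tool(deltas=[[[-0.9,-0.5,-0.1],[0,0,-0.1]],[[-3.4,-1.7,-0.2],[0,0,-0.5]],[[-7.4,-3.7,-0.5],[-0.1,0,-1.2]],[[-13.0,-6.4,-0.9],[-0.2,0,-2.1]],[[-19.9,-9.8,-1.3],[-0.2,0,-3.2]],[[-28.1,-13.8,-1.9],[-0.4,0,-4.5]],[[-37.5,-18.4,-2.5],[-0.5,0,-6.0]],[[-48.0,-23.5,-3.2],[-0.6,0,-7.7]],[[-59.6,-29.2,-3.9],[-0.8,0,-9.5]],[[-72.1,-35.4,-4.7],[-1.0,0,-11.5]],[[-85.5,-41.9,-5.6],[-1.2,0,-13.7]],[[-99.7,-48.9,-6.5],[-1.4,0,-15.9]],[[-114.6,-56.1,-7.5],[-1.6,0,-18.3]],[[-130.0,-63.7,-8.5],[-1.8,0,-20.8]],[[-146.0,-71.5,-9.6],[-2.0,0,-23.3]],[[-162.4,-79.6,-10.6],[-2.2,0,-26.0]],[[-179.2,-87.8,-11.7],[-2.5,0,-28.6]],[[-196.2,-96.1,-12.9],[-2.7,0,-31.4]],[[-213.4,-104.6,-14.0],[-3.0,0,-34.1]],[[-230.7,-113.0,-15.1],[-3.2,0,-36.9]]])

```text
time_s: 14.35
eef_pos: [435.2, 120.6, 195.1]
tcp_rot: [[-0.847, 0.526, 0.074], [0.524, 0.851, -0.046], [-0.087, -0.0, -0.996]]
ft_force: [0.1, -0.0, -0.8]
finger_gap: 25.2
```

>>> servo_tool(deltas=[[[-8.8,-17.1,-1.9],[-0.2,0,-2.8]],[[-17.5,-34.1,-3.7],[-0.5,0,-5.5]],[[-26.1,-50.9,-5.6],[-0.7,0,-8.2]],[[-34.6,-67.5,-7.4],[-1.0,0,-10.9]],[[-42.9,-83.7,-9.2],[-1.2,0,-13.5]],[[-51.0,-99.5,-10.9],[-1.4,0,-16.1]],[[-58.9,-114.8,-12.6],[-1.6,0,-18.6]],[[-66.4,-129.4,-14.2],[-1.8,0,-20.9]],[[-73.6,-143.4,-15.7],[-2.0,0,-23.2]],[[-80.4,-156.7,-17.2],[-2.2,0,-25.4]],[[-86.8,-169.0,-18.5],[-2.4,0,-27.4]],[[-92.6,-180.5,-19.8],[-2.6,0,-29.2]],[[-98.0,-190.9,-20.9],[-2.7,0,-30.9]],[[-102.7,-200.2,-21.9],[-2.8,0,-32.4]],[[-106.9,-208.3,-22.8],[-2.9,0,-33.7]],[[-110.4,-215.1,-23.6],[-3.0,0,-34.8]],[[-113.2,-220.6,-24.2],[-3.1,0,-35.7]],[[-115.2,-224.6,-24.6],[-3.2,0,-36.4]],[[-116.5,-227.0,-24.9],[-3.2,0,-36.8]],[[-116.9,-227.9,-25.0],[-3.2,0,-36.9]]])

```text
time_s: 16.02
eef_pos: [412.1, -132.3, 230.0]
tcp_rot: [[-0.992, -0.089, 0.086], [-0.089, 0.996, 0.007], [-0.087, -0.001, -0.996]]
ft_force: [-0.3, -0.6, -2.0]
finger_gap: 25.1
```

```bash
python3 - <<'E'
from h import *
s=sense(); print(s["time_s"],s["finger_gap"],s["ft_force"],s["eef_pos"]-getcmd()[0],np.abs(s["tcp_rot"]-getcmd()[1]).max(),s["joint_pos"])
im,d=snapshot("top"); c=calibration("top"); cv2.imwrite("pics/top3.png",cv2.resize(im[200:400,380:600],None,fx=3.0,fy=3.0,interpolation=cv2.INTER_CUBIC))
from fit import W
p=np.load("box.npy")
# descend then tip plan: nose box x=34,y=69
yaw=p[3]; poses=[]
def N(x,z,pi): 
    t,R=tcp_from_nose(W(p,np.array([[x,69,z]]))[0],yaw,np.radians(pi)); return t,R
def traj(a,b,n,ease=True):
    o=[]
    for i in range(1,n+1):
        t=i/n; t=t*t*(3-2*t) if ease else t; o.append(N(*(np.array(a)*(1-t)+np.array(b)*t)))
    return o
t0=getcmd()[0]
z0=128+230-133.273
A=traj((34,z0,-5),(34,128,-5),14)
B=traj((34,128,-5),(34,121,10),16)
Cc=traj((34,121,10),(34,117,17),20,False)
D=traj((34,117,17),(34,106,38),18)
emit(A); emit(B); emit(Cc); emit(D)
print(N(34,106,38)[0])
E
```

```text
16.0167 25.12901877016548 [-0.33823311 -0.6122196  -2.00838571] [-0.55508288 -0.45434068 -0.02582237] 0.0003275685790595862 [ -29.40172218    4.0884761   109.24087969    3.14167995   62.59262283
 -125.87918507]
[[[0.1, 0.0, 1.4], [-0.0, -0.0, 0.0]], [[0.4, 0.0, 5.4], [-0.0, -0.0, 0.0]], [[0.9, 0.0, 11.4], [-0.0, -0.0, 0.0]], [[1.6, 0.0, 19.1], [-0.0, -0.0, 0.0]], [[2.4, 0.0, 28.1], [-0.0, -0.0, 0.0]], [[3.3, 0.0, 38.0], [-0.0, -0.0, 0.0]], [[4.1, 0.0, 48.2], [-0.0, -0.0, 0.0]], [[5.0, 0.0, 58.5], [-0.0, -0.0, 0.0]], [[5.9, 0.0, 68.3], [-0.0, -0.0, 0.0]], [[6.7, 0.0, 77.3], [-0.0, -0.0, 0.0]], [[7.4, 0.0, 85.0], [-0.0, -0.0, 0.0]], [[7.9, 0.0, 91.1], [-0.0, -0.0, 0.0]], [[8.2, 0.0, 95.0], [-0.0, -0.0, 0.0]], [[8.3, 0.0, 96.4], [-0.0, -0.0, 0.0]]]
[[[0.0, 0.0, -0.2], [-0.0, 0.2, 0.0]], [[-0.1, 0.0, -0.7], [-0.0, 0.6, 0.0]], [[-0.2, 0.0, -1.5], [-0.0, 1.4, 0.0]], [[-0.4, 0.0, -2.6], [-0.0, 2.3, 0.0]], [[-0.7, 0.0, -3.8], [-0.0, 3.5, 0.0]], [[-1.1, 0.0, -5.2], [-0.0, 4.7, 0.0]], [[-1.5, 0.0, -6.7], [-0.0, 6.1, 0.0]], [[-2.0, 0.0, -8.2], [-0.0, 7.5, 0.0]], [[-2.6, 0.0, -9.6], [-0.0, 8.9, 
[... 1147 characters left out ...]
0.0]], [[-0.6, 0.0, -1.7], [-0.0, 1.5, 0.0]], [[-1.1, 0.0, -2.9], [-0.0, 2.6, 0.0]], [[-1.7, 0.0, -4.3], [-0.0, 4.0, 0.0]], [[-2.4, 0.0, -5.8], [-0.0, 5.4, 0.0]], [[-3.3, 0.0, -7.5], [-0.0, 7.0, 0.0]], [[-4.3, 0.0, -9.2], [-0.0, 8.7, 0.0]], [[-5.4, 0.0, -11.0], [-0.0, 10.5, 0.0]], [[-6.6, 0.0, -12.7], [-0.0, 12.2, 0.0]], [[-7.8, 0.0, -14.4], [-0.0, 13.9, 0.0]], [[-9.0, 0.0, -15.9], [-0.0, 15.5, 0.0]], [[-10.2, 0.0, -17.3], [-0.0, 17.0, 0.0]], [[-11.3, 0.0, -18.6], [-0.0, 18.3, 0.0]], [[-12.3, 0.0, -19.6], [-0.0, 19.4, 0.0]], [[-13.0, 0.0, -20.3], [-0.0, 20.3, 0.0]], [[-13.5, 0.0, -20.8], [-0.0, 20.8, 0.0]], [[-13.7, 0.0, -21.0], [-0.0, 21.0, 0.0]]]
[ 440.13177948 -129.40898626  171.92430384]
```

```bash
cat > pour.py <<'E'
from h import *
from fit import W
p=np.load("box.npy"); yaw=p[3]
setcmd([412.72,-131.864,230],scoopR(yaw,np.radians(-5)))
s=sense(); print(s["eef_pos"]-getcmd()[0])
def N(x,z,pi): return tcp_from_nose(W(p,np.array([[x,69,z]]))[0],yaw,np.radians(pi))
def traj(a,b,n,ease=True):
    o=[]
    for i in range(1,n+1):
        t=i/n; t=t*t*(3-2*t) if ease else t; o.append(N(*(np.array(a)*(1-t)+np.array(b)*t)))
    return o
emit(traj((34,128+230-133.273,-5),(34,129,-5),12)); print()
emit(traj((34,129,-5),(34,123,9),14)[::2]); print()
emit(traj((34,123,9),(34,119,17),20,False)[1::2]);print()
emit(traj((34,119,17),(34,117,38),18)[2::3])
E
python3 pour.py
```

```text
[-0.4995229  -0.33804284  0.00910869]
[[[0.2, -0.0, 1.9], [0.0, 0.0, 0.0]], [[0.6, -0.0, 7.1], [0.0, 0.0, 0.0]], [[1.3, -0.0, 14.9], [0.0, 0.0, 0.0]], [[2.2, -0.0, 24.7], [0.0, 0.0, 0.0]], [[3.1, -0.0, 35.9], [0.0, 0.0, 0.0]], [[4.2, -0.0, 47.7], [0.0, 0.0, 0.0]], [[5.2, -0.0, 59.5], [0.0, 0.0, 0.0]], [[6.2, -0.0, 70.6], [0.0, 0.0, 0.0]], [[7.0, -0.0, 80.5], [0.0, 0.0, 0.0]], [[7.7, -0.0, 88.3], [0.0, 0.0, 0.0]], [[8.2, -0.0, 93.5], [0.0, 0.0, 0.0]], [[8.3, -0.0, 95.4], [0.0, 0.0, 0.0]]]

[[[0.0, -0.0, -0.3], [-0.0, 0.2, 0.0]], [[-0.3, -0.0, -1.9], [0.0, 1.6, 0.0]], [[-0.9, -0.0, -4.7], [-0.0, 4.1, 0.0]], [[-1.9, -0.0, -7.9], [-0.0, 7.0, -0.0]], [[-3.1, -0.0, -11.1], [-0.0, 9.9, 0.0]], [[-4.2, -0.0, -13.7], [-0.0, 12.4, 0.0]], [[-5.0, -0.0, -15.2], [-0.0, 13.8, 0.0]]]

[[[-0.3, -0.0, -1.1], [-0.0, 1.0, 0.0]], [[-0.6, -0.0, -2.0], [0.0, 1.8, 0.0]], [[-0.9, -0.0, -2.9], [-0.0, 2.6, 0.0]], [[-1.2, -0.0, -3.7], [-0.0, 3.4, 0.0]], [[-1.5, -0.0, -4.6], [-0.0, 4.2, -0.0]], [[-1.8, -0.0, -5.4], [-0.0, 5.0, 0.0]], [[-2.2, -0.0, -6.2], [0.0, 5.8, -0.0]], [[-2.5, -0.0, -7.1], [-0.0, 6.6, 0.0]], [[-2.9, -0.0, -7.9], [-0.0, 7.4, 0.0]], [[-3.3, -0.0, -8.7], [-0.0, 8.2, 0.0]]]

[[[-0.4, -0.0, -2.3], [-0.0, 1.6, 0.0]], [[-1.8, -0.0, -8.0], [-0.0, 5.4, -0.0]], [[-4.1, -0.0, -15.3], [-0.0, 10.5, 0.0]], [[-7.1, -0.0, -22.3], [-0.0, 15.6, 0.0]], [[-9.9, -0.0, -27.5], [-0.0, 19.4, -0.0]], [[-11.1, -0.0, -29.5], [-0.0, 21.0, 0.0]]]
```

View pics/top3.png

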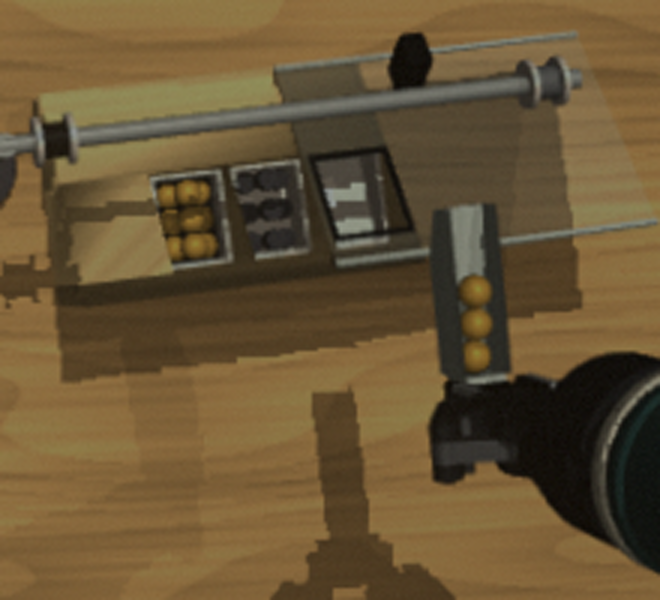

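The top view shows the balls resting at the back of the scoop. The sideways offset from the window is parallax from its height. I'll descend, then verify the nose position from depth.

>>> servo_tool(deltas=[[[0.2,0,1.9],[0,0,0]],[[0.6,0,7.1],[0,0,0]],[[1.3,0,14.9],[0,0,0]],[[2.2,0,24.7],[0,0,0]],[[3.1,0,35.9],[0,0,0]],[[4.2,0,47.7],[0,0,0]],[[5.2,0,59.5],[0,0,0]],[[6.2,0,70.6],[0,0,0]],[[7,0,80.5],[0,0,0]],[[7.7,0,88.3],[0,0,0]],[[8.2,0,93.5],[0,0,0]],[[8.3,0,95.4],[0,0,0]],[[8.3,0,95.4],[0,0,0]],[[8.3,0,95.4],[0,0,0]]])

```text
time_s: 17.23
eef_pos: [412.9, -132.0, 134.4]
tcp_rot: [[-0.992, -0.09, 0.087], [-0.089, 0.996, 0.007], [-0.087, -0.0, -0.996]]
ft_force: [-0.3, -0.3, -2.2]
finger_gap: 25.2
```

```bash
python3 - <<'E'
from h import *
from fit import W,S
p=np.load("box.npy"); s=sense(); print(s["time_s"],s["ft_force"],s["eef_pos"])
im,d=snapshot("top"); c=calibration("top")
bx=np.array([-np.cos(p[3]),-np.sin(p[3]),0]); by=np.array([np.sin(p[3]),-np.cos(p[3]),0])
v,u=np.mgrid[200:360,420:600]; P=pix2w(c,np.stack([u.ravel(),v.ravel()],1),d[200:360,420:600].ravel())
L=np.stack([(P-p[:3])@bx,(P-p[:3])@by,P[:,2]],1)
k=(L[:,2]>112)&(L[:,2]<150)&(L[:,0]<110)&(L[:,0]>10)&(abs(L[:,1]-69)<40); q=L[k]; print(k.sum(),"x",np.percentile(q[:,0],[0,1,3]),"y",np.percentile(q[:,1],[2,50,98]),"z",np.percentile(q[:,2],[2,50,98]))
f=q[q[:,0]<55]; print("front y",np.percentile(f[:,1],[2,98]),"z",np.percentile(f[:,2],[2,50,98]))
# lid window rim from the same view
F=W(p,np.array([S(p[5]+a,69+b,4) for a,b in ((-25,-20),(-25,20),(25,20),(25,-20))])); uv=w2pix(c,F); nz=w2pix(c,[W(p,np.array([[34,69,129.]]))[0]])[0]; print(uv,nz)
img=cv2.resize(im[220:320,440:560],None,fx=6,fy=6,interpolation=cv2.INTER_CUBIC)
for a in list(uv)+[nz]: cv2.circle(img,tuple(int(t) for t in (a-[440,220])*6),4,(0,0,255),-1)
cv2.imwrite("pics/top4.png",img)
E
```

```text
17.2333 [-0.33821518 -0.33144303 -2.24683501] [ 412.88873122 -131.9544054   134.40311251]
983 x [33.7196471  34.79223998 36.54854626] y [56.21723292 69.23605882 82.51227949] z [114.07958267 128.64972677 139.33075258]
front y [56.26933319 82.2313903 ] z [119.29666569 128.76760693 140.32163437]
[[483.57545622 252.77692387]
 [506.37109614 249.94054549]
 [515.04813292 274.8760792 ]
 [491.68819725 277.92440553]] [510.03099829 271.52150363]
```

View pics/top4.png

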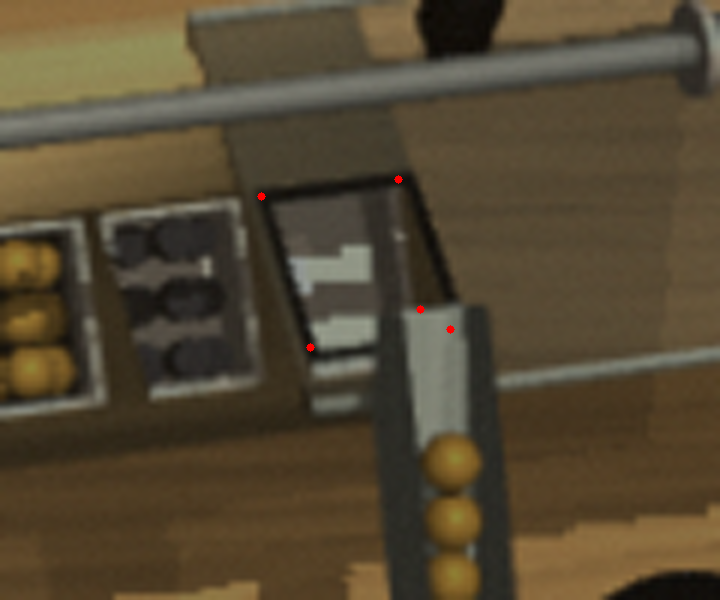

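The measured nose centre is at box y = 69.2 and x ≈ 33, as planned. Now I'll tip slowly.

>>> servo_tool(deltas=[[[0,0,-0.3],[0,0.2,0]],[[-0.3,0,-1.9],[0,1.6,0]],[[-0.9,0,-4.7],[0,4.1,0]],[[-1.9,0,-7.9],[0,7,0]],[[-3.1,0,-11.1],[0,9.9,0]],[[-4.2,0,-13.7],[0,12.4,0]],[[-5,0,-15.2],[0,13.8,0]]])

```text
time_s: 17.87
eef_pos: [418.0, -132.0, 150.7]
tcp_rot: [[-0.984, -0.09, -0.152], [-0.088, 0.996, -0.015], [0.153, -0.002, -0.988]]
ft_force: [-0.2, -0.2, -1.3]
finger_gap: 25.1
```

>>> servo_tool(deltas=[[[-0.3,0,-1.1],[0,1,0]],[[-0.6,0,-2],[0,1.8,0]],[[-0.9,0,-2.9],[0,2.6,0]],[[-0.9,0,-2.9],[0,2.6,0]],[[-1.2,0,-3.7],[0,3.4,0]],[[-1.5,0,-4.6],[0,4.2,0]],[[-1.5,0,-4.6],[0,4.2,0]],[[-1.8,0,-5.4],[0,5,0]],[[-2.2,0,-6.2],[0,5.8,0]],[[-2.2,0,-6.2],[0,5.8,0]],[[-2.5,0,-7.1],[0,6.6,0]],[[-2.9,0,-7.9],[0,7.4,0]],[[-3.3,0,-8.7],[0,8.2,0]],[[-3.3,0,-8.7],[0,8.2,0]],[[-3.3,0,-8.7],[0,8.2,0]],[[-3.3,0,-8.7],[0,8.2,0]]])

```text
time_s: 19.2
eef_pos: [420.9, -131.1, 157.9]
tcp_rot: [[-0.952, -0.09, -0.292], [-0.086, 0.996, -0.026], [0.293, -0.0, -0.956]]
ft_force: [0.3, -0.5, -1.0]
finger_gap: 25.3
```

>>> servo_tool(deltas=[[[-0.4,0,-2.3],[0,1.6,0]],[[-1.8,0,-8],[0,5.4,0]],[[-4.1,0,-15.3],[0,10.5,0]],[[-7.1,0,-22.3],[0,15.6,0]],[[-9.9,0,-27.5],[0,19.4,0]],[[-11.1,0,-29.5],[0,21,0]],[[-11.1,0,-29.5],[0,21,0]],[[-11.1,0,-29.5],[0,21,0]],[[-11.1,0,-29.5],[0,21,0]],[[-11.1,0,-29.5],[0,21,0]]])

```text
time_s: 20.03
eef_pos: [439.4, -129.5, 183.3]
tcp_rot: [[-0.785, -0.089, -0.613], [-0.07, 0.996, -0.055], [0.615, -0.0, -0.788]]
ft_force: [-0.6, -0.1, -0.8]
finger_gap: 25.0
```

```bash
python3 - <<'E'
from h import *
s=sense(); print(s["time_s"],s["finger_gap"],s["ft_force"],s["eef_pos"]-getcmd()[0])
im,d=snapshot("top"); im2,d2=snapshot("scene")
a=cv2.resize(im[220:320,420:560],(560,400),interpolation=cv2.INTER_CUBIC); b=im2[225:385,60:280]; b=cv2.resize(b,None,fx=1.0*560/220,fy=560/220,interpolation=cv2.INTER_CUBIC)
cv2.imwrite("pics/p1.png",cv2.resize(np.vstack([a,b]),None,fx=.74,fy=.74))
E
```

```text
20.0333 25.01253401416443 [-0.55912642 -0.08449679 -0.83024473] [-0.71654819 -0.05770326  0.40614169]
```

View pics/p1.png

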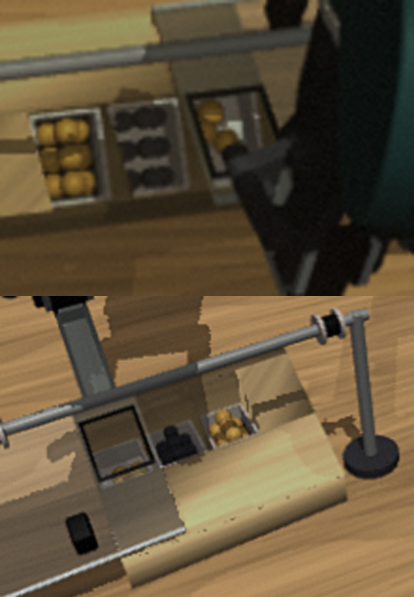

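Two balls are visible in the cup, and the gripper hides the rest. I'm out of viewer pictures, so the remaining checks will be numeric. I'll back off upward and level the scoop.

```bash
python3 - <<'E'
from h import *
p=np.load("box.npy"); yaw=np.degrees(p[3]); p0=getcmd()[0]
a=p0+[-10,0,25]; b=np.array([412.7,-131.9,235])
emit(seg((p0,yaw,38),(a,yaw,38),6)+seg((a,yaw,38),(b,yaw,0),14))
E
```

```text
[[[1.7, 0.1, -1.0], [-0.0, 0.0, 0.0]], [[6.0, 0.2, -3.5], [-0.0, 0.0, 0.0]], [[11.6, 0.4, -6.8], [-0.0, 0.0, 0.0]], [[17.2, 0.7, -10.1], [-0.0, 0.0, 0.0]], [[21.5, 0.8, -12.6], [-0.0, 0.0, 0.0]], [[23.2, 0.9, -13.6], [-0.0, 0.0, 0.0]], [[23.7, 0.9, -13.7], [-0.0, -0.6, -0.0]], [[24.9, 0.8, -14.2], [-0.0, -2.1, 0.0]], [[26.8, 0.8, -14.8], [0.0, -4.5, 0.0]], [[29.3, 0.7, -15.7], [-0.0, -7.5, 0.0]], [[32.2, 0.6, -16.6], [-0.0, -11.1, 0.0]], [[35.3, 0.5, -17.7], [-0.0, -15.0, 0.0]], [[38.5, 0.4, -18.8], [-0.0, -19.0, -0.0]], [[41.8, 0.3, -20.0], [-0.0, -23.0, -0.0]], [[44.9, 0.2, -21.0], [-0.0, -26.9, 0.0]], [[47.7, 0.1, -22.0], [-0.0, -30.5, 0.0]], [[50.2, 0.1, -22.9], [-0.0, -33.5, 0.0]], [[52.1, 0.0, -23.5], [-0.0, -35.9, -0.0]], [[53.4, -0.0, -24.0], [-0.0, -37.4, 0.0]], [[53.8, -0.0, -24.1], [-0.0, -38.0, 0.0]]]
```

>>> servo_tool(deltas=[[[1.7,0.1,-1.0],[0,0,0]],[[6.0,0.2,-3.5],[0,0,0]],[[11.6,0.4,-6.8],[0,0,0]],[[17.2,0.7,-10.1],[0,0,0]],[[21.5,0.8,-12.6],[0,0,0]],[[23.2,0.9,-13.6],[0,0,0]],[[23.7,0.9,-13.7],[0,-0.6,0]],[[24.9,0.8,-14.2],[0,-2.1,0]],[[26.8,0.8,-14.8],[0,-4.5,0]],[[29.3,0.7,-15.7],[0,-7.5,0]],[[32.2,0.6,-16.6],[0,-11.1,0]],[[35.3,0.5,-17.7],[0,-15.0,0]],[[38.5,0.4,-18.8],[0,-19.0,0]],[[41.8,0.3,-20.0],[0,-23.0,0]],[[44.9,0.2,-21.0],[0,-26.9,0]],[[47.7,0.1,-22.0],[0,-30.5,0]],[[50.2,0.1,-22.9],[0,-33.5,0]],[[52.1,0,-23.5],[0,-35.9,0]],[[53.4,0,-24.0],[0,-37.4,0]],[[53.8,0,-24.1],[0,-38.0,0]]])

```text
time_s: 21.8
eef_pos: [411.6, -131.7, 235.4]
tcp_rot: [[-0.996, -0.089, 0.001], [-0.089, 0.996, -0.0], [-0.001, -0.0, -1.0]]
ft_force: [0.6, -0.9, -1.3]
finger_gap: 25.5
```

```bash
python3 - <<'E'
from h import *
from fit import W,S
p=np.load("box.npy"); s=sense(); print(s["time_s"],s["ft_force"],s["eef_pos"]-getcmd()[0])
im,d=snapshot("top"); c=calibration("top"); np.savez("top5.npz",im=im,d=d)
hsv=cv2.cvtColor(im,cv2.COLOR_BGR2HSV)
br=((hsv[...,0]>12)&(hsv[...,0]<28)&(hsv[...,1]>130)).astype(np.uint8)
F=W(p,np.array([S(p[5]+a,69+b,4) for a,b in ((-25,-20),(-25,20),(25,20),(25,-20))])); uv=w2pix(c,F).astype(int)
m=np.zeros(br.shape,np.uint8); cv2.fillConvexPoly(m,uv,1)
print("win px",m.sum(),"brass",(br&m).sum())
x0,y0=uv.min(0)-2; x1,y1=uv.max(0)+3
for r in range(y0,y1): print("".join(" " if not m[r,x] else ("#" if br[r,x] else ".") for x in range(x0,x1)))
# scoop channel at nose-to-back, top view
P=[tcp_from_nose([0,0,0],p[3],0)[0]]
nose=getcmd()[0]-P[0]; a=np.array([np.cos(p[3]),np.sin(p[3]),0]); b=np.array([-a[1],a[0],0])
q=w2pix(c,[nose+a*-2+b*9,nose+a*-2-b*9,nose-a*76-b*9-[0,0,10],nose-a*76+b*9-[0,0,10]]).astype(int); m2=np.zeros(br.shape,np.uint8); cv2.fillConvexPoly(m2,q,1)
print("scoop",q.tolist(),m2.sum(),(br&m2).sum())
x0,y0=q.min(0)-2;x1,y1=q.max(0)+3
for r in range(y0,y1): print("".join(" " if not m2[r,x] else ("#" if br[r,x] else ".") for x in range(x0,x1)))
for r in spot_in("ball1_center","top"): print(r["score"],np.round(r["rect"]))
E
```

```text
21.8 [ 0.55643777 -0.94029907 -1.27906177] [-1.13242595  0.1518459   0.37253466]
win px 664 brass 148
                                     
                                     
                      ....           
              ............           
      .....................          
  .........................          
  .........................          
   ....#####................         
   ....######...............         
   ...########...............        
    .#########...............        
    .##########..............        
    .#########................       
     .########................       
     .#######.................       
     .######...................      
      .#####...................      
      .#####.####..............      
      .###########..............     
      ..###########.............     
       .###########.............     
       .############.............    
       ....#########.............    
        ....#######...............   
        .....#####................   
        ..........................   
         .
[... 977 characters left out ...]
..    
    ..............    
     .............    
     .............    
     .............    
     .............    
     .............    
     .............    
     .............    
     .............    
     ..............   
     ..............   
      .............   
      .............   
      .............   
      .............   
      .............   
      .............   
      .............   
      .............   
      ..............  
      ..............  
       .............  
       .............  
       .............  
       .............  
       ..........     
       ....           
                      
                      
0.67 [338. 170.  23.  29.]
```

The scoop reads empty, but only about two balls' worth of brass shows from above. I'll look for the third in the scene view and through the clear plate.

```bash
python3 - <<'E'
from h import *
from fit import W,S
p=np.load("box.npy")
im,d=snapshot("scene"); c=calibration("scene"); np.savez("sc5.npz",im=im,d=d)
for t in ("ball1_center","ball2_center","ball3_center"):
    for r in spot_in(t,"scene"): print("scene",t,r["score"],np.round(r["rect"]))
def asc(im,c,name,ex):
    hsv=cv2.cvtColor(im,cv2.COLOR_BGR2HSV).astype(int)
    q=w2pix(c,W(p,np.array([[22+a,69+b,45.] for a in(-26,26) for b in (-20,20)]))); w=w2pix(c,W(p,np.array([S(p[5]+a,69+b,4) for a in(-25,25) for b in(-20,20)]))); print(name,q.round().tolist(),w.round().tolist())
    A=np.vstack([q,w]); x0,y0=A.min(0).astype(int)-ex; x1,y1=A.max(0).astype(int)+ex
    print(x0,y0)
    for r in range(y0,y1): print("".join(("#" if 12<hsv[r,x,0]<28 and hsv[r,x,1]>130 else "+" if 12<hsv[r,x,0]<28 and hsv[r,x,1]>85 else "." if hsv[r,x,2]>60 else "k") for x in range(x0,x1)))
asc(im,c,"scene",2)
asc(np.load("top5.npz")["im"],calibration("top"),"top",3)
E
```

```text
scene [[144.0, 326.0], [118.0, 335.0], [136.0, 307.0], [111.0, 316.0]] [[140.0, 313.0], [114.0, 323.0], [130.0, 286.0], [104.0, 295.0]]
102 284
....kkkk...............kkkkkkk..+++++++++++
.kkkk...............kkkkkkkkkk..+++++++++++
kkk..............kkkkkkkk+++kk...++++++++++
..............kkkkkkkk+++++++kk..++++++++++
...........kkkkkkkk++++++++++kkk.++++++++++
........kkkkkkk++++++++++++++kkk..+++++++++
....kkkkkkkk++k+++++++++++++++kk..+++++++++
.kkkkkkkk+++++++++++++++++++++kk..+++++++++
kkkkkk+++++++++++++++++++++++++kk..++++++++
kkk++++++++++++++++++++++++++++kk..++++++++
kk+++++++++++++++++++++++++++++kkk.++++++++
kk++++++++++++++++++++++++++++++kk..+++++++
.kk+++++++++++++++++++++++++++++kk..++++...
.kk+++++++++++++++++++++++++++++kkk........
.kkk+++++++++++++++++++++++++++++kk........
..kk+++++++++++++++++++++++++++++kkk.......
..kkk++++++++++++++++++++++++....+kk.......
+.kkk+++++++++++++++++++++.......+#k.......
+..kk++++++++++++++++++...........#kk......
+..kk++++++++++++++++.............+kk....kk
++.kkk++++++++++++.................+k....kk
++..kk+++++++++.................
[... 2537 characters left out ...]
k..+++++k+++
kkkk..++++++k+k.+#######+...kkk..+++++++++
kkkk...+++++kkk..+#####+....kkk..+++++++++
kkkkk..+++++kkk....+++......kkk..++++++kk+
.kkkk..+++++++kk.............kk...++++++k+
.kkkk..+++++++k..............kkk..++++++k+
.kkkk..++++++k+k.............kkk..++++++kk
kkkkk..++++++++k.............kkkkk++++kk+k
kkkkk..++#++++kk...........kk+kkkkkkkkkkkk
kkkkk...++++++k+k..kkkkkkkkkkkkk..k+kkk+..
kkkkkk..++#+++++kkkkkk....................
kkkkkk..++++++.k......................+k.k
kkkkkk..+++++++....................k.kkkkk
........+++++++...........+.+.kkkk+kkkkkkk
........++++++++...+..+.+kkk+kk+kkkk......
......++++++++++k+kk+kkkkkk...............
++++++++++++++++kkk.......................
```

The third ball seems partly hidden behind the window's left rim: there are extra brass pixels at columns 488–491. I'll put the scoop down, then confirm with a close wrist view.

```bash
python3 - <<'E'
from h import *
p=np.load("box.npy"); yaw=np.degrees(p[3]); p0=getcmd()[0]
a=np.array([459.4,375.7,130]); b=np.array([459.4,375.7,28.9])
emit(seg((p0,yaw,0),(a,-68.9,0),40)[1::2]); emit(seg((a,-68.9,0),(b,-68.9,0),16))
E
```

```text
[[[-0.7, 3.6, 0.8], [-0.0, 0.0, 0.5]], [[-2.6, 14.0, 2.9], [0.0, 0.0, 2.1]], [[-5.6, 30.5, 6.4], [0.0, 0.0, 4.5]], [[-9.5, 52.1, 10.9], [0.0, 0.0, 7.7]], [[-14.3, 78.3, 16.4], [0.0, 0.0, 11.6]], [[-19.8, 108.3, 22.7], [0.0, 0.0, 16.0]], [[-25.9, 141.3, 29.6], [0.0, 0.0, 20.8]], [[-32.3, 176.5, 37.0], [0.0, 0.0, 26.0]], [[-39.0, 213.2, 44.6], [0.0, 0.0, 31.5]], [[-45.9, 250.7, 52.5], [0.0, 0.0, 37.0]], [[-52.8, 288.2, 60.3], [0.0, 0.0, 42.5]], [[-59.5, 324.9, 68.0], [0.0, 0.0, 48.0]], [[-65.9, 360.1, 75.4], [0.0, 0.0, 53.2]], [[-72.0, 393.1, 82.3], [0.0, 0.0, 58.0]], [[-77.5, 423.0, 88.6], [0.0, 0.0, 62.4]], [[-82.2, 449.2, 94.1], [0.0, 0.0, 66.3]], [[-86.2, 470.9, 98.6], [0.0, 0.0, 69.5]], [[-89.2, 487.3, 102.0], [0.0, 0.0, 72.0]], [[-91.1, 497.7, 104.2], [0.0, 0.0, 73.5]], [[-91.8, 501.4, 105.0], [0.0, 0.0, 74.0]]]
[[[-0.0, -0.0, 1.1], [0.0, 0.0, 0.0]], [[-0.0, -0.0, 4.3], [0.0, 0.0, 0.0]], [[-0.0, -0.0, 9.3], [0.0, 0.0, 0.0]], [[-0.0, -0.0, 15.8], [0.0, 0.0, 0.0]], [[-0.0, -0.0, 23.4], [0.0, 0.0, 0.0]], [[-0.0, -0.0, 32.0], [0.0, 0.0, 0.0]], [[-0.0, -0.0, 41.1], [0.0, 0.0, 0.0]], [[-0.0, -0.0, 50.5], [0.0, 0.0, 0.0]], [[-0.0, -0.0, 60.0], [0.0, 0.0, 0.0]], [[-0.0, -0.0, 69.1], [0.0, 0.0, 0.0]], [[-0.0, -0.0, 77.6], [0.0, 0.0, 0.0]], [[-0.0, -0.0, 85.3], [0.0, 0.0, 0.0]], [[-0.0, -0.0, 91.8], [0.0, 0.0, 0.0]], [[-0.0, -0.0, 96.7], [0.0, 0.0, 0.0]], [[-0.0, -0.0, 100.0], [0.0, 0.0, 0.0]], [[-0.0, -0.0, 101.1], [0.0, 0.0, 0.0]]]
```

>>> servo_tool(deltas=[[[-0.7,3.6,0.8],[0,0,0.5]],[[-2.6,14.0,2.9],[0,0,2.1]],[[-5.6,30.5,6.4],[0,0,4.5]],[[-9.5,52.1,10.9],[0,0,7.7]],[[-14.3,78.3,16.4],[0,0,11.6]],[[-19.8,108.3,22.7],[0,0,16.0]],[[-25.9,141.3,29.6],[0,0,20.8]],[[-32.3,176.5,37.0],[0,0,26.0]],[[-39.0,213.2,44.6],[0,0,31.5]],[[-45.9,250.7,52.5],[0,0,37.0]],[[-52.8,288.2,60.3],[0,0,42.5]],[[-59.5,324.9,68.0],[0,0,48.0]],[[-65.9,360.1,75.4],[0,0,53.2]],[[-72.0,393.1,82.3],[0,0,58.0]],[[-77.5,423.0,88.6],[0,0,62.4]],[[-82.2,449.2,94.1],[0,0,66.3]],[[-86.2,470.9,98.6],[0,0,69.5]],[[-89.2,487.3,102.0],[0,0,72.0]],[[-91.1,497.7,104.2],[0,0,73.5]],[[-91.8,501.4,105.0],[0,0,74.0]]])

```text
time_s: 23.77
eef_pos: [458.9, 378.0, 128.8]
tcp_rot: [[-0.361, 0.933, -0.001], [0.933, 0.361, -0.0], [0.0, -0.001, -1.0]]
ft_force: [-1.0, -0.1, -1.1]
finger_gap: 25.2
```

>>> servo_tool(deltas=[[[0,0,1],[0,0,0]],[[0,0,4],[0,0,0]],[[0,0,9],[0,0,0]],[[0,0,16],[0,0,0]],[[0,0,24],[0,0,0]],[[0,0,34],[0,0,0]],[[0,0,44],[0,0,0]],[[0,0,55],[0,0,0]],[[0,0,65],[0,0,0]],[[0,0,75],[0,0,0]],[[0,0,83],[0,0,0]],[[0,0,89],[0,0,0]],[[0,0,94],[0,0,0]],[[0,0,97],[0,0,0]],[[0,0,99],[0,0,0]],[[0,0,100],[0,0,0]],[[0,0,100.5],[0,0,0]],[[0,0,101.1],[0,0,0]],[[0,0,101.1],[0,0,0]]])

```text
time_s: 25.35
eef_pos: [459.3, 375.8, 29.5]
tcp_rot: [[-0.361, 0.933, 0.0], [0.933, 0.361, 0.0], [-0.0, 0.0, -1.0]]
ft_force: [-1.1, -1.1, 3.8]
finger_gap: 25.1
```

```bash
python3 -c "
from h import *
s=sense(); print(s['time_s'],s['finger_gap'],s['ft_force'],s['ft_torque'],s['eef_pos'],s['eef_pos']-getcmd()[0],s['tcp_rot'].round(3))"
```

```text
25.35 25.135346300426388 [-1.12012742 -1.09764821  3.82003464] [-0.06043539  0.20542117  0.00881535] [459.34055746 375.82545223  29.53075505] [-0.06145162  0.10126694  0.64113921] [[-0.361  0.933  0.   ]
 [ 0.933  0.361  0.   ]
 [-0.     0.    -1.   ]]
```

>>> servo_tool(deltas=[[[0,0,0],[0,0,0]],[[0,0,0],[0,0,0]],[[0,0,0],[0,0,0]],[[0,0,0],[0,0,0]],[[0,0,0],[0,0,0]],[[0,0,-4],[0,0,0]],[[0,0,-15],[0,0,0]],[[0,0,-30],[0,0,0]],[[0,0,-50],[0,0,0]],[[0,0,-80],[0,0,0]],[[0,0,-120],[0,0,0]],[[0,0,-160],[0,0,0]],[[0,0,-200],[0,0,0]],[[0,0,-210],[0,0,0]],[[0,0,-210],[0,0,0]],[[0,0,-210],[0,0,0]]], fingers=-0.1)

```text
time_s: 26.68
eef_pos: [459.4, 375.8, 239.9]
tcp_rot: [[-0.361, 0.933, 0.002], [0.933, 0.361, 0.001], [0.0, 0.002, -1.0]]
ft_force: [-0.1, -0.2, -1.2]
finger_gap: 46.9
```

```bash
python3 - <<'E'
from h import *
applyrow([[0,0,-210],[0,0,0]])
c=calibration("wrist"); im,d=snapshot("wrist")
P=pix2w(c,np.stack(np.meshgrid(np.arange(640),np.arange(480)),-1).reshape(-1,2),d.ravel())
near=(abs(P[:,0]-475)<75)&(abs(P[:,1]-337)<70)&(P[:,2]>8)&(P[:,2]<75)
a=np.array([np.cos(np.radians(-68.9)),np.sin(np.radians(-68.9))]); Q=P[near]; l=(Q[:,:2]-[474.4,337])@a; t=(Q[:,:2]-[474.4,337])@[-a[1],a[0]]; k=(abs(l)<60)&(abs(t)<25); Q=Q[k]
print("scoop rect",cv2.minAreaRect(Q[:,:2].astype(np.float32)),"top z",np.percentile(Q[:,2],99), "knob",Q[Q[:,2]>57].mean(0))
# wrist look at the cup from above, camera on robot side: keep tool vertical yaw 185
p=np.load("box.npy"); R=slopeR(p[3],np.radians(20))
from fit import W
cup=W(p,np.array([[22,69,50.]]))[0]; 
# camera offset in tool (80.9,0,-142.5), view (-.314,0,.949); put cup 230 mm along view
t=cup-R@np.array([-.314,0,.949])*230-R@np.array([80.9,0,-142.5]); print("tcp",t)
delta([480,100,300],slopeR(np.radians(40),0.2)); delta(t,R)
E
```

```text
scoop rect ((474.1592102050781, 337.2447509765625), (25.907081604003906, 97.94686889648438), 20.71115493774414) top z 62.603051659900196 knob [459.21888285 376.81170783  61.07288706]
tcp [ 532.74458665 -121.11407905  124.83388137]
[[-264.6, -80.1, -61.1], [7.11, -9.95, 70.87]]
[[-489.9, -110.6, 114.1], [18.48, -13.92, 104.78]]
```

The scoop is standing at its old spot, with its top at 62 mm. Now a close check of the cup, from farther above the rod.

```bash
python3 - <<'E'
from h import *
from fit import W
p=np.load("box.npy"); R=slopeR(p[3],np.radians(15))
cup=W(p,np.array([[22,69,50.]]))[0]
t=cup-R@np.array([-.314,0,.949])*340-R@np.array([80.9,0,-142.5]); print("tcp",t)
delta([470,130,300],slopeR(np.radians(60),0.1)); delta(t,R)
E
```

```text
tcp [ 586.37923535 -116.31026791  217.992773  ]
[[-233.0, -78.6, -61.1], [2.56, -5.34, 51.07]]
[[-504.7, -58.8, 20.9], [13.87, -10.45, 105.32]]
```

>>> servo_tool(deltas=[[[-30,-10,-20],[0.3,-0.7,7]],[[-65,-22,-40],[0.7,-1.4,14]],[[-105,-36,-60],[1,-2,21]],[[-145,-50,-61],[1.4,-2.8,28]],[[-185,-64,-61],[1.8,-3.5,35]],[[-225,-78,-61],[2.2,-4.2,42]],[[-260,-78,-60],[3,-5,49]],[[-295,-76,-55],[4,-6,56]],[[-330,-74,-45],[5,-6.5,63]],[[-365,-72,-35],[6,-7,70]],[[-400,-70,-20],[7,-7.5,77]],[[-435,-66,-5],[9,-8,84]],[[-470,-62,10],[11,-9,91]],[[-505,-59,21],[12,-10,98]],[[-505,-59,21],[13.9,-10.5,105.3]],[[-505,-59,21],[13.9,-10.5,105.3]],[[-505,-59,21],[13.9,-10.5,105.3]],[[-505,-59,21],[13.9,-10.5,105.3]]])

```text
time_s: 28.23
eef_pos: [585.2, -115.6, 217.0]
tcp_rot: [[0.961, 0.094, -0.261], [0.091, -0.996, -0.023], [-0.262, -0.001, -0.965]]
ft_force: [0.2, -0.6, 0.2]
finger_gap: 47.1
```

```bash
python3 - <<'E'
from h import *
from fit import W,S
applyrow([[-505,-59,21],[13.9,-10.5,105.3]])
p=np.load("box.npy"); print(sense()["time_s"],sense()["eef_pos"])
c=calibration("wrist"); im,d=snapshot("wrist"); np.savez("w6.npz",im=im,d=d,c=np.array([c],dtype=object))
q=w2pix(c,W(p,np.array([[22+a,69+b,60.] for a in(-26,26) for b in (-20,20)]))); w=w2pix(c,W(p,np.array([S(p[5]+a,69+b,4) for a in(-25,25) for b in(-20,20)]))); print(q.round().tolist(),w.round().tolist())
hsv=cv2.cvtColor(im,cv2.COLOR_BGR2HSV).astype(int)
A=np.vstack([q,w]); x0,y0=A.min(0).astype(int)-4; x1,y1=A.max(0).astype(int)+5; print(x0,y0)
for r in range(y0,y1): print("".join(("#" if 12<hsv[r,x,0]<28 and hsv[r,x,1]>140 and hsv[r,x,2]>70 else "+" if 12<hsv[r,x,0]<28 and hsv[r,x,1]>95 else "." if hsv[r,x,2]>60 else "k") for x in range(x0,x1)))
for t in ("ball1_center","full_cup1"):
  for r in spot_in(t,"wrist"): print(t,r["score"],np.round(r["rect"]))
E
```

```text
28.2333 [ 585.2344678 -115.5944753  216.9651704]
[[300.0, 221.0], [344.0, 221.0], [302.0, 266.0], [342.0, 266.0]] [[300.0, 227.0], [344.0, 227.0], [300.0, 282.0], [344.0, 282.0]]
295 217
......................................................
......................................................
......................................................
......................................................
......................................................
......................................................
...................+++++++++++++......................
.........................+++..........................
.....kkkkkkkkkkkkkkkkk.......................k........
..k..kkk.kkkkk.....kk..kkkk.kkkkkkkkkkkkkkkkkkk..k....
..k.k.......kkkkkkk..........................k........
....k......########++++...............................
...kk.....+############...........................kk..
..k.k.....##############....+####+...............k....
.kkkk....+##############+.+########+.............k....
.kkk+....################+##########+............k....
.kkk+....########################
[... 2309 characters left out ...]
......................
.kkkk++++++++++++++++++++++++++++++++++++++++++++kkk..
.kkkk+.++++..++.++++.++++++++++++++++++++++.++++.kkk..
.kkkk.+++++++++++++++.+++++++++++++++++.++++++++.kkk..
.kkkk++++++++++++++.++++++++++.++.++++++++++++++.kkk..
.kkk+++++++.+.++.++++++.++++++.+..+++++.+.+.+++++kkk..
.kkkk+++++++++++++++.++.+++++++.+++++.+++.+++++.+kkk..
.kkkk...+..++++.+.++..++.+.++.+..........+++.+..kkkk..
.kkkkkkkkkkkk+kkkkkkkkkkkkkkkkkkkkkkkkkkkkkkkkkkkkkk..
.kkkkkkkkkkkkkkkkkkkkkkkkkkkkkkkkkkkkkkkkkkkkkkkkkkk..
.kkkkkkkkkkkkkkkkkkkkkkkkkkkkkkkkkkkkkkkkkkkkkkkkkkk..
....k......................................kkkkkkkkk..
full_cup1 0.9 [222. 240.  50.  41.]
full_cup1 0.66 [273. 239.  38.  41.]
```

```bash
python3 - <<'E'
from h import *
from fit import W
p=np.load("box.npy"); z=np.load("w6.npz",allow_pickle=True); im,d,c=z["im"],z["d"],z["c"][0]
bx=np.array([-np.cos(p[3]),-np.sin(p[3]),0]); by=np.array([np.sin(p[3]),-np.cos(p[3]),0])
v,u=np.mgrid[226:246,300:336]; P=pix2w(c,np.stack([u.ravel(),v.ravel()],1),d[226:246,300:336].ravel())
L=np.stack([(P-p[:3])@bx,(P-p[:3])@by,P[:,2]],1).reshape(20,36,3)
print("z"); 
for r in range(20): print(" ".join("%3d"%t for t in L[r,:,2]))
print("V")
for r in range(20): print(" ".join("%3d"%t for t in im[226+r,300:336].max(1)))
# whole-scene search for any loose ball: depth blobs on bench/box from top, 10..22mm high
im,d=snapshot("top"); c=calibration("top"); g=np.stack(np.meshgrid(np.arange(640),np.arange(480)),-1).reshape(-1,2); P=pix2w(c,g,d.ravel()).reshape(480,640,3)
m=((P[...,2]>8)&(P[...,2]<30)&(d>0)).astype(np.uint8); n,lab,st,ce=cv2.connectedComponentsWithStats(m)
for i in range(1,n):
    if 12<st[i,4]<400: print(st[i],ce[i].round(),P[int(ce[i,1]),int(ce[i,0])].round())
E
```

```text
z
 71  70  70  69  70  70  70  70  71  70  70  69  71  70  71  71  72  69  69  70  69  70  69  70  70  70  70  70  70  70  69  71  70  69  71  69
 46  59  59  56  39  35  36  49  50  51  51  50  51  71  70  70  72 333  70  71  69  71  72  71  70  70  70  70  71  70  70  71  70  71  71  70
 46  59  60  56  38  36  49  50  51  51  51 333  53  53  51  51  51  49  47  37  34  36  35  36  37  36  36  36  36  36  35  37  35  36  36  37
 47  60  60  57  38  50  52  52  52  52  53  54  53 333  52  52  53  52  49  37  37  36  36  41  44  44  44  42  41  37  35  35  37  36  37  36
 48  59  60  57  40  51  52  53  54  53  54  54  53  53  53  53  53  52  51  50  36  36  44  44  44  46  46  45  45  45  44  36  36  36  37  36
 48  60  60  58  50  51  52  54  54  54  55  55  54  56  54  55  52  53  52  50  43  45  46  47  47  47  47  46  45  45  45  43  36  36  37  37
 48  60  60  57  52  53  54  55  55  55  56  54  55  55  55  55  55  53  53  51  45  47  47  49  47  49  49  48  48  48  47  47  45  38  37  37
 48  59  59  58  52  54  54  54  55  55  56  56  56  56  56  55  55  54  53  52  48  46  4
[... 4527 characters left out ...]
 139 112 103 139 139 140 140 138 138 140 138 139 138 141 142 137 135 122 122 120 117 118 113 114 107 114 114 111 124 120 124 122 125 122
[623 131  17  11  87] [632. 136.] [ 752. -419.   23.]
[324 169  25  17 111] [334. 180.] [672. 145.  53.]
[392 232   3   8  17] [393. 236.] [578.  45.  14.]
[395 253   7  49  96] [398. 276.] [506.  38.   9.]
[138 257  10  76 256] [143. 294.] [489. 481.  27.]
[209 334  35  34 289] [223. 348.] [390. 345.   8.]
[ 84 366   9  10  19] [ 89. 370.] [354. 590.   1.]
[ 92 377   7   6  18] [ 95. 379.] [339. 576.   9.]
[ 58 385   9   4  15] [ 61. 387.] [326. 639.   7.]
[ 77 384   8   4  14] [ 80. 386.] [328. 603.   8.]
[ 48 387   9   4  16] [ 53. 388.] [323. 655.  10.]
```

```bash
cat > sph.py <<'E'
from h import *
from scipy.optimize import least_squares
p=np.load("box.npy"); z=np.load("w6.npz",allow_pickle=True); im,d,c=z["im"],z["d"],z["c"][0]
bx=np.array([-np.cos(p[3]),-np.sin(p[3]),0]); by=np.array([np.sin(p[3]),-np.cos(p[3]),0])
def reg(u0,u1,v0,v1):
    v,u=np.mgrid[v0:v1,u0:u1]; P=pix2w(c,np.stack([u.ravel(),v.ravel()],1),d[v0:v1,u0:u1].ravel()); return P
C=[]
for b,zm in (((305,318,228,240),48),((320,333,230,244),43)):
    P=reg(*b); P=P[(P[:,2]>zm)&(P[:,2]<62)]
    r=least_squares(lambda q:np.linalg.norm(P-q,axis=1)-8,P.mean(0)-[0,0,6],loss="soft_l1"); q=r.x; C.append(q)
    print("ball box xyz",((q-p[:3])@bx).round(1),((q-p[:3])@by).round(1),q[2].round(1),"rms",np.sqrt(np.mean(r.fun**2)).round(2))
ct=calibration("top"); uv=w2pix(ct,C); print("top px",uv, "dist",np.linalg.norm(C[0]-C[1]))
E
python3 sph.py
```

```text
ball box xyz 15.8 59.1 49.7 rms 0.59
ball box xyz 22.5 72.8 45.4 rms 0.54
top px [[487.39123637 263.89768552]
 [494.8731508  266.98202011]] dist 15.89621924608298
```

Three balls are accounted for:
- **Ball A** is raised at (15.8, 59.1, 49.7). It rests on B (distance 15.9 mm), and the extra height needs a third ball under it.
- **Ball B** is on the floor at (22.5, 72.8, 45.4). It projects to top pixel (495,267), where one is seen.
- **Ball C** is the other one seen in the top view, at (490,258). That doesn't match A's projection, (487,264), which falls behind the window rim.

The window rim is still on its predicted corners. I'll do one last numeric check and hand in.

```bash
python3 - <<'E'
from h import *
p=np.load("box.npy"); c=calibration("top"); z=np.load("top5.npz"); d=z["d"]
bx=np.array([-np.cos(p[3]),-np.sin(p[3]),0]); by=np.array([np.sin(p[3]),-np.cos(p[3]),0])
for uv in ((490,257),(490,259),(495,267)):
    P=pix2w(c,[uv],[d[uv[1],uv[0]]])[0]; print(uv,"box",((P-p[:3])@bx).round(1),((P-p[:3])@by).round(1),P[2].round(1))
s=sense(); print(s["time_s"],s["ft_force"])
for t in ("spool","jar"): print(t,[np.round(r["rect"]) for r in spot_in(t,"top")[:1]])
print(sign_off())
E
```

```text
(490, 257) box 4.7 64.7 51.6
(490, 259) box 8.1 64.8 49.8
(495, 267) box 22.7 69.9 55.1
28.4333 [-0.01943904  0.09627825  0.00963851]
spool [array([273., 192.,  22.,  26.])]
jar [array([337., 173.,  21.,  24.])]
the job is handed in; nothing more can be done
None
```

The job is done and handed in, at about 28 s on the robot's clock (limit 72 s). I slid the lid from about 8 mm to about 138 mm, so its window stands over the empty cup in the third well. I then tipped the three balls through the window and stood the scoop back where it started.

**Last checks:**
- **Lid:** the window rim lay on its predicted corners to within about 1 mm, both after the slide and after the pour.
- **Balls:** no single view showed all three, so the count comes from combining two cameras. The wrist view gave one ball raised on the others and one on the cup floor. The top view showed a third at the low end of the cup, with its top at about 51 mm. No loose ball turned up on the bench.
- **Scoop:** the channel showed no brass when I checked it in the air. It stands upright within 1 mm of its first position, with its top at 62 mm.
- **Spool and jar:** both were detected at their starting places to within 3 pixels.
- **Robot:** nothing was in contact at hand-in, and the wrist force read about 0 N.

**Where checks disagreed:** after the pour, the top view alone showed only about two balls' worth of brass, and the ball detector gave no useful hits. I had used all 12 pictures by then, so the final checks were made from numbers rather than by eye.

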